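# Lay the dust cover over freshly painted cut-outs

## Robot

A 6-joint arm with a two-finger parallel gripper is mounted at the origin on the work surface. World frame = base frame: x ahead of the robot, y to its left, z up, the work surface at z = 0. Lengths are in m, angles in rad, forces in N, time in s.
With the tool pointing down it reaches from about 0.325 to 0.85 m from the base axis. Payload 4.4 kg.
Tool frame: the origin (TCP) lies at the very end of the fingers, on their centre line; the grasp point (between the pads) lies 19 mm behind it; z points along the fingers, x is the direction in which the jaws open and shut, and the axes are right-handed (so a half turn about z gives the same grasp; the last joint's range is limited). The gripper opens to 94 mm and grips with 3 to 60 N. Pads are 16 mm wide; open, the fingers measure 119 mm over their backs; the gripper's body (75 mm by 177 mm) begins 78 mm behind the grasp point.
Start: joints at [-1.327, 0.207, 1.542, -0, 1.393, -0.15], TCP at [0.221, -0.531, 0.205] pointing down, gripper open.
Joint ranges: [-2.73, 2.73], [-0.86, 2.22], [0.23, 2.46], [-1.11, 4.25], [0.08, 2.63], [-2.82, 2.82]. Speed limits (rad/s): [2.79, 2.79, 3.14, 3.14, 3.14, 3.14].

## Interface

Orientations are given as [roll, pitch, yaw] about the fixed x, y, z axes, in that order (R = Rz(yaw) Ry(pitch) Rx(roll)).
In Python, from rig import manip, eyes, boxes_of, cut_out, place_of gives the robot as it stands.
- The arm moves only by the shell command python3 -m crank 'ROWS'. ROWS is JSON, a list of rows, each an object of numbers: "dx", "dy", "dz": the shift along the world's x, y, z each as a share of 40 cm, from -1 to 1; "ax", "ay", "az": the turn, a rotation vector about the world's x, y, z each as a share of pi/2 rad, from -1 to 1; "hand": the gripper command: -1 is fully open, 1 is shut, values between are in proportion. In form: [{"dx": .., "dy": .., "dz": .., "ax": .., "ay": .., "az": .., "hand": ..}, ...]. A call has 1 to 5 rows; each row is the pose to reach, as a shift and turn from the pose commanded when the call began; what a row does not reach only later rows make up. A row lasts 1/10 s, in which the tool goes at most 50 mm and 8.59 degrees, less where a joint would pass 70% of its speed; a pose out of reach is approached as far as the arm can. A call with a number of a shift or a turn outside -1 to 1 is refused whole. A call with a gripper value outside its range is refused whole. The fingers move at their own pace and stop on an object; the grip force is fixed at half the most. Time passes only in rows, so rows that repeat a pose let the fingers close. It gives the time, the measured TCP pose, the force and the opening at its end, in the units of the state.
- manip.get_obs(): the state, without advancing time (a new reading comes with each control period).
- eyes.grab_frame(name): name is "scene" or "top" or "wrist"; returns a dict with "image" (384x512x3 uint8, red, green, blue), "depth" (384x512 float32, m along the optical axis (not along the pixel's ray), 0 where there is no reading), "mtx" (3x3 intrinsics, pixels), "k1" (the pictures are not rectified: a ray, as slopes to the right and down, at radius r is drawn at 1 + k1 r^2 times it, then the intrinsics apply), "R" (3x3) and "t" (3): a world point X has camera coordinates R X + t. Camera axes: x right, y down, z forward; pixel columns grow to the right and rows downward; lengths in m; the calibration is good to about 2 mm. A picture is of the moment at which its call begins.
- manip.close_job(): hands the job in, once; it reports no verdict.
Trained networks look in a picture, given as the dict that the camera call returned (one of the last four; its "shot" number tells which), for a name from the list of things; names that differ only in an ending like _2 or _b are one class to them, and where a whole thing is asked for, a point or a joint stands for the part that bears it (a point fixed in the world has none). Each returns a list of dicts, best first, with "p" (0 to 1); they miss things now and then, are a little off and sometimes report something else, mostly with a low value. They report only what shows in the picture. A call takes as long as a camera call. They do not tell look-alikes from the thing itself.
- boxes_of(picture, label): "rect" ([left, top, width, height] in pixels, round what is visible of it).
- cut_out(picture, label): "pixels" (384x512 bool, what is visible of it) and "rect" ([left, top, width, height] in pixels, round what is visible of it).
- place_of(picture, label): "point" ([row, column] in pixels: a listed point, or the origin of a listed thing).
The state is a dict: "time": time; "qpos": joint angles; "joint_vel": joint speeds; "effort": joint torques, N m; "tool_pos": TCP position; "ee_rot": TCP orientation; "contact_force": force on the tool from outside, world axes, zero at the start; "wrist_torque": the same for the moment, N m; "grip_width": finger opening in m.
Only numpy, scipy, OpenCV 4.12 (cv2) and the standard library are available. Lean on these libraries where they do the work, as an engineer would, in place of code of your own. Each camera call takes 0.05 s, during which the arm holds its last target. There are 200 camera calls.

## Task

Slide the paint tin off the brown drying sheet to the middle of the round mark beside it, and slide every freshly painted black cut-out, flat on the table and never lifted because it is wet, well inside the drying sheet so that the cover will go over them all. Then lay the heavy grey cover over them: with its far end clearly raised (a few centimetres), rest the heel edge on the table along the wooden stop first, then pivot the cover gently down until it lies flat on the table, straight along the sheet with its heel still close by the stop, all the cut-outs under it. Leave the other things on the table where they are and the tin upright on its mark.

Things in the scene. Friction and masses are not known exactly. Their poses are not given: they have to be found in the camera images.
- sheet: drying place, fixed: a brown cardboard sheet lying flat on the table (no thickness to feel), 262 mm along its x by 150 mm along its y; origin at its centre on the table, x runs along the sheet away from the robot. A fixed wooden stop (22 mm thick, 150 mm wide, 14 mm high) lies across its near end, its face towards the sheet at x = -129 mm. Cut-outs belong with their centres within 90 mm of the centre along x and within 30 mm across (y)
- stop_face (a point): middle of the foot of the stop's face that looks along the sheet, at table height; same axes as the sheet, x pointing away from the stop
- tin_mark (a point): centre of the round cork-coloured mark (80 mm across, flat on the table) left of the sheet, 165 mm along the sheet's y from its centre
- cover: heavy grey painted metal cover, 0.7 to 1 kg, a shallow box open underneath, 246 mm (x) by 124 mm (y) outside, 33 mm high, walls and top 5 mm thick, so 236 by 114 mm and 28 mm high inside; loose, standing on the table to the left. Origin at the centre of its underside; x runs from the heel end (-x, nearer the robot, marked by a black rubber strip 16 mm wide on top) to the far end, z up
- cover_handle (a point): centre of the cover's handle bar, above the centre of mass: a steel bar 14 mm square in section, 100 mm long along the cover's y, 66 mm above the cover's underside, carried at its ends by posts 10 mm wide (80 mm clear between them, 26 mm clear below the bar)
- heel (a point): middle of the heel edge: the lower outer edge of the cover's heel end, 123 mm towards -x from its origin
- disc_mid (a point): round, 64 mm in diameter, wooden cut-out painted black all over, 16 mm thick, lying flat, 90 g; it may be absent (None) in a given start. The point is the centre of the cut-out, half-way up (8 mm above its underside)
- hexagon_mid (a point): six-sided, 66 mm across its corners, wooden cut-out painted black all over, 16 mm thick, lying flat, 90 g; it may be absent (None) in a given start. The point is the centre of the cut-out, half-way up (8 mm above its underside)
- cross_mid (a point): a plus-shaped cross, arms 64 mm from tip to tip and 26 mm wide, wooden cut-out painted black all over, 16 mm thick, lying flat, 90 g; it may be absent (None) in a given start. The point is the centre of the cut-out, half-way up (8 mm above its underside)
- house_mid (a point): a small house outline, 59 mm long (gable to +x) by 50 mm wide, wooden cut-out painted black all over, 16 mm thick, lying flat, 90 g; it may be absent (None) in a given start. The point is the centre of the cut-out, half-way up (8 mm above its underside)
- tin_mid (a point): closed paint tin, upright cylinder 64 mm in diameter, 62 mm high, 350 g, grey steel with a pale paper band; it stands on the drying sheet at the start. The point is its centre, 31 mm above its underside
- brush: paint brush lying on the table, loose, to be left alone; origin at its underside
- tape: cardboard tape ring 90 mm across, 25 mm high, loose, to be left alone; origin at its underside
- dish: white bowl 84 mm across, 30 mm high, loose, to be left alone; origin at its underside
- offcut: wood offcut 120 x 45 x 18 mm, loose, to be left alone; origin at its underside
- water_cup: white cup 68 mm across, 75 mm high, loose, to be left alone; origin at its underside
- pot: jar 60 mm across, 60 mm high, loose, to be left alone; origin at its underside
Things that resemble listed ones, but are neither listed nor needed, are in the scene too. Leave any orange look-alike of the part that bears hexagon_mid alone.

How it is judged:
On the way, in this order (a step that is already met when the one before it is completed fails the run):
1. every cut-out lies well inside the drying sheet and the tin stands on its mark (x of disc_mid in the frame of sheet between -0.09 and 0.09 m and y of disc_mid in the frame of sheet between -0.03 and 0.03 m and x of hexagon_mid in the frame of sheet between -0.09 and 0.09 m and y of hexagon_mid in the frame of sheet between -0.03 and 0.03 m and x of cross_mid in the frame of sheet between -0.09 and 0.09 m and y of cross_mid in the frame of sheet between -0.03 and 0.03 m and x of house_mid in the frame of sheet between -0.09 and 0.09 m and y of house_mid in the frame of sheet between -0.03 and 0.03 m and horizontal distance between tin_mid and tin_mark below 0.025 m and angle between tin_mid's own z axis and vertical below 0.1 rad), for 0.2 s.
2. the cover's heel edge rests on the table along the stop while its far end is raised (x of heel in the frame of stop_face between -0.004 and 0.022 m and y of heel in the frame of stop_face between -0.02 and 0.02 m and height (world z) of heel below 0.006 m and angle between cover's own z axis and vertical between 0.12 and 0.8 rad and angle between the y axis of cover and the y axis of sheet, either way round below 0.12 rad), for 0.2 s.
3. the cover is pivoted down flat, its heel still by the stop (x of heel in the frame of stop_face between -0.004 and 0.022 m and y of heel in the frame of stop_face between -0.02 and 0.02 m and height (world z) of heel below 0.006 m and angle between cover's own z axis and vertical below 0.03 rad), for 0.2 s.
At the end, for the whole second after the job is handed in: the cover lies flat on the table (within 0.03 rad), straight along the sheet (within 0.1 rad), its heel edge at most 22 mm from the stop and within 20 mm of its middle, at rest, all present cut-outs under it, and the tin upright within 25 mm of the centre of its mark (all of step 3 and angle between the x axis of cover and the x axis of sheet, either way round below 0.1 rad and linear speed of cover below 0.01 m/s and x of disc_mid in the frame of cover between -0.118 and 0.118 m and y of disc_mid in the frame of cover between -0.057 and 0.057 m and x of hexagon_mid in the frame of cover between -0.118 and 0.118 m and y of hexagon_mid in the frame of cover between -0.057 and 0.057 m and x of cross_mid in the frame of cover between -0.118 and 0.118 m and y of cross_mid in the frame of cover between -0.057 and 0.057 m and x of house_mid in the frame of cover between -0.118 and 0.118 m and y of house_mid in the frame of cover between -0.057 and 0.057 m and horizontal distance between tin_mid and tin_mark below 0.025 m and angle between tin_mid's own z axis and vertical below 0.1 rad); the robot touches nothing.
It fails at once if a cut-out is lifted or tipped (height (world z) of any of disc_mid, hexagon_mid, cross_mid, house_mid above 0.03 m or angle between any of disc_mid, hexagon_mid, cross_mid, house_mid's own z axis and vertical above 0.35 rad).
It fails at once if the tin is tipped over (angle between tin_mid's own z axis and vertical above 0.6 rad).
It fails at once if the cover is let fall instead of being lowered gently (angular speed of cover above 2.5 rad/s and height (world z) of heel below 0.012 m).
It fails at once if another thing on the table is pushed out of its place (distance of any of brush, tape, dish, offcut, water_cup, pot from where it was at the start of the episode above 0.03 m).
Of disc, hexagon, cross, house only 2 to 3 are there at a start; the rules pass over those that are not, and their reading is None.
At some moment in a run one of disc, hexagon, cross, house, tin may be knocked a few centimetres aside while the robot is not near it.
It also fails if it takes over 210 s, if anything falls off the work surface, if the arm or the gripper's body presses on something with over 40 N, if the wrist force passes 120 N, or if a joint passes its speed limit or range.

## Working session

There is one attempt and no reset: what is moved stays moved. The work goes in short steps, Python scripts to look and compute and a shell command to move; the robot and the scene stay as the last step left them, time stands still between calls to the robot, and variables do not carry over. Pictures are saved under pics/ and viewed, about 12 in all and at most 16, crops included, and the job is handed in when it is done.

```bash
mkdir -p pics; ls; cat > h.py <<'E'
import numpy as np, cv2
from rig import manip, eyes, boxes_of, cut_out, place_of
def pix2w(f,r,c,z=None):
    """pixel to world at height z (or by depth when z is None)"""
    K=f["mtx"];d=np.array([(c-K[0][2])/K[0][0],(r-K[1][2])/K[1][1]])
    u=d.copy()
    for _ in range(20): u=d/(1+f["k1"]*(u@u))
    R=np.array(f["R"]);t=np.array(f["t"]);ray=R.T@np.array([u[0],u[1],1]);o=-R.T@t
    s=f["depth"][int(round(r)),int(round(c))] if z is None else (z-o[2])/ray[2]
    return o+s*ray
def w2pix(f,X):
    p=np.array(f["R"])@np.array(X)+np.array(f["t"]);u=p[:2]/p[2];u=u*(1+f["k1"]*(u@u));K=f["mtx"]
    return K[1][1]*u[1]+K[1][2],K[0][0]*u[0]+K[0][2]
def save(f,n,crop=None,s=1):
    im=f["image"][:,:,::-1]
    if crop: im=im[crop[0]:crop[1],crop[2]:crop[3]]
    cv2.imwrite("pics/"+n,cv2.resize(im,None,fx=s,fy=s,interpolation=cv2.INTER_CUBIC))
E
python3 - <<'E'
from h import *
f=eyes.grab_frame("top");save(f,"top0.png",s=1.5)
g=eyes.grab_frame("scene");save(g,"scene0.png",s=1.5)
Z=dict(sheet=0,stop_face=0,tin_mark=0,cover=0,cover_handle=.066,heel=0,disc_mid=.008,hexagon_mid=.008,cross_mid=.008,house_mid=.008,tin_mid=.031,brush=0,tape=0,dish=0,offcut=0,water_cup=0,pot=0)
for k,z in Z.items():
  for nm,F in(("top",f),("scene",g)):
    for q in place_of(F,k)[:3]:
        r,c=q["point"];print(k,nm,round(q["p"],2),[round(r),round(c)],pix2w(F,r,c,z).round(3)[:2])
print(manip.get_obs())
E
```

```text
pics
sheet top 0.64 [191, 237] [0.547 0.026]
sheet top 0.48 [228, 233] [0.419 0.04 ]
sheet scene 0.62 [195, 285] [0.552 0.039]
sheet scene 0.58 [213, 123] [ 0.268 -0.308]
sheet scene 0.28 [119, 347] [0.505 0.388]
stop_face top 0.67 [227, 232] [0.42  0.042]
stop_face scene 0.93 [167, 254] [0.42  0.052]
tin_mark top 0.97 [185, 186] [0.566 0.207]
tin_mark scene 0.78 [162, 324] [0.557 0.206]
tin_mark scene 0.63 [332, 112] [ 0.513 -0.526]
cover top 0.88 [200, 132] [0.51  0.393]
cover scene 0.67 [122, 347] [0.51 0.38]
cover scene 0.67 [175, 402] [0.753 0.32 ]
cover_handle top 0.87 [201, 126] [0.503 0.396]
cover_handle scene 0.9 [102, 352] [0.502 0.397]
heel top 0.8 [237, 149] [0.382 0.33 ]
heel scene 0.9 [114, 308] [0.399 0.325]
heel scene 0.22 [325, 235] [ 0.71  -0.319]
disc_mid top 0.79 [182, 341] [ 0.582 -0.338]
disc_mid scene 0.62 [294, 198] [ 0.593 -0.33 ]
hexagon_mid top 0.81 [250, 386] [ 0.352 -0.491]
hexagon_mid top 0.74 [253, 360] [ 0.339 -0.402]
hexagon_mid top 0.6 [222, 347] [ 0.447 -0.357]
hexagon_mid scene 0.94 [280, 79] [ 0.35  -0.504]
hexagon_mid scene 0.83 [254, 112] [ 0.35
[... 1063 characters left out ...]
 0.65 [262, 326] [ 0.765 -0.046]
{'time': 1.8, 'qpos': array([-1.32652232e+00,  2.06598748e-01,  1.54152564e+00,  1.19827167e-05,
        1.39347813e+00, -1.50505877e-01]), 'joint_vel': array([-0.00028629,  0.00124047,  0.00084491,  0.00024227,  0.00122168,
       -0.00013476]), 'effort': array([-6.11329033e-04, -3.70874262e+01, -2.81750768e+01,  6.99301763e-02,
        2.75514048e-02, -1.32306531e-05]), 'tool_pos': array([ 0.22113727, -0.53077253,  0.2054352 ]), 'ee_rot': array([-3.14157951e+00,  7.97862715e-06, -1.17601856e+00]), 'contact_force': array([-0.68937744,  0.43746069, -0.03456495]), 'wrist_torque': array([-0.0042575 ,  0.01602805, -0.05269783]), 'grip_width': 0.0934378331024168}
```

View pics/top0.png

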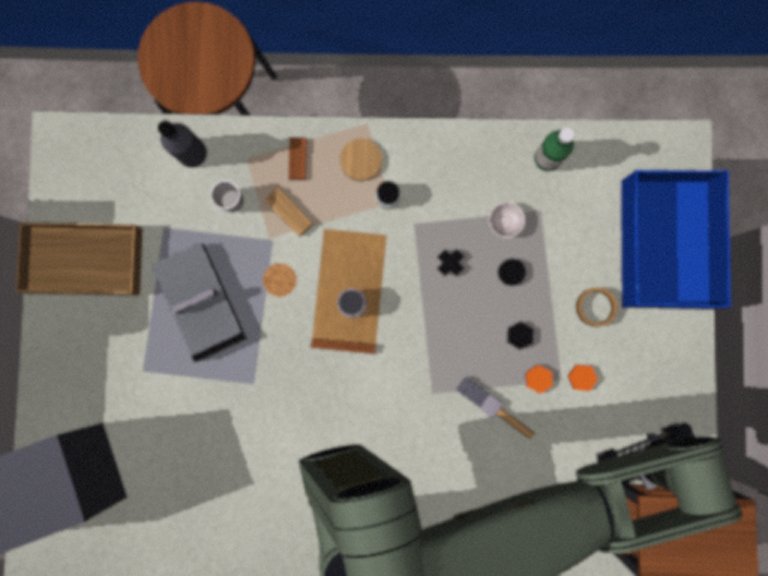

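View pics/scene0.png

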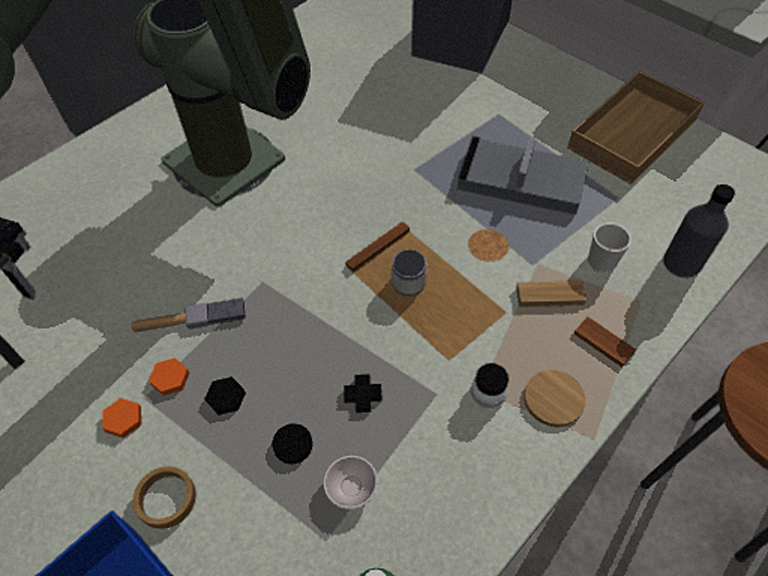

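```bash
python3 - <<'E'
from h import *
f=eyes.grab_frame("top");save(f,"crop0.png",crop=(140,290,280,420),s=5)
hsv=cv2.cvtColor(f["image"],cv2.COLOR_RGB2HSV)
# brown sheet colour mask
for nm in ["sheet","cover","disc_mid","hexagon_mid","cross_mid","house_mid","tin_mid"]:
  for q in cut_out(f,nm)[:4]:
    m=q["pixels"].astype(np.uint8);M=cv2.moments(m,True)
    if M["m00"]<5: continue
    r,c=M["m01"]/M["m00"],M["m10"]/M["m00"]
    z={"sheet":0,"cover":.033,"tin_mid":.06}.get(nm,.016)
    ys,xs=np.nonzero(m);P=np.array([pix2w(f,a,b,z)[:2] for a,b in zip(ys,xs)]).astype(np.float32)
    rc=cv2.minAreaRect(P)
    print(nm,round(q["p"],2),int(m.sum()),(round(r),round(c)),P.mean(0).round(3),"rect",np.round(rc[0],3),np.round(rc[1],3),round(rc[2]),"hsv",np.median(hsv[m>0],0))
E
```

```text
sheet 0.67 3545 (192, 227) [0.543 0.063] rect [0.542 0.108] [0.281 0.289] 85 hsv [ 16. 136. 161.]
cover 0.98 2847 (201, 132) [0.505 0.384] rect [0.505 0.385] [0.259 0.138] 24 hsv [116.  16. 118.]
cover 0.51 387 (140, 192) [0.72  0.186] rect [0.72  0.186] [0.117 0.04 ] 44 hsv [ 16. 122. 162.]
disc_mid 0.67 336 (181, 341) [ 0.588 -0.335] rect [ 0.588 -0.335] [0.066 0.072] 46 hsv [120.   20.   26.5]
hexagon_mid 0.81 249 (253, 359) [ 0.34  -0.397] rect [ 0.341 -0.398] [0.058 0.058] 1 hsv [ 11. 213. 210.]
hexagon_mid 0.75 264 (252, 388) [ 0.346 -0.494] rect [ 0.346 -0.494] [0.065 0.056] 83 hsv [ 11. 214. 209.]
hexagon_mid 0.64 281 (181, 341) [ 0.587 -0.334] rect [ 0.587 -0.335] [0.063 0.062] 0 hsv [128.  23.  24.]
hexagon_mid 0.57 251 (223, 347) [ 0.44  -0.356] rect [ 0.44  -0.356] [0.06  0.056] 45 hsv [135.  24.  24.]
cross_mid 0.61 235 (175, 300) [ 0.607 -0.192] rect [ 0.607 -0.193] [0.06  0.056] 1 hsv [120.  19.  29.]
house_mid 0.69 356 (130, 151) [0.755 0.33 ] rect [0.757 0.33 ] [0.071 0.074] 1 hsv [ 10.  11. 134.]
tin_mid 0.55 276 (202, 234) [0.504 0.033] rect [0.505 0.033] [0.061 0.061] 1 hsv [128.   22.   71.5]
```

The top view shows a black cross (175,300), a black disc (181,341) and a black hexagon (223,347). There is no house. The tin is on the sheet at (202,234), and the cork mark is at (186,186).

What could be mistaken for them:
- **Hexagon:** the orange hexagons at (252,359) and (252,388).
- **Disc:** the wooden round at (106,241) and the black-lidded pot at (128,259).
- **Tin:** the pot and the cup (130,151).
- **Sheet:** the grey and pink papers.

I choose the black ones and will check them in a close crop.

View pics/crop0.png

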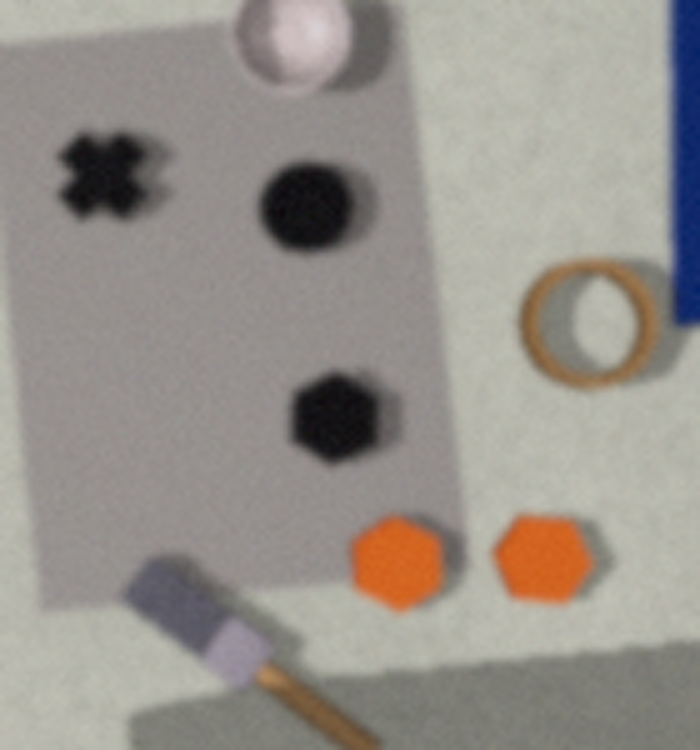

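```bash
cat >> h.py <<'E'
def blob(f,lo,hi,box,z):
    """largest colour blob (HSV range) within box of rows/cols; world points at height z"""
    hsv=cv2.cvtColor(f["image"],cv2.COLOR_RGB2HSV);m=cv2.inRange(hsv,np.array(lo),np.array(hi))
    k=np.zeros_like(m);k[box[0]:box[1],box[2]:box[3]]=m[box[0]:box[1],box[2]:box[3]]
    n,l,st,ce=cv2.connectedComponentsWithStats(k)
    i=1+np.argmax(st[1:,4]);ys,xs=np.nonzero(l==i)
    return np.array([pix2w(f,a,b,z)[:2] for a,b in zip(ys,xs)]).astype(np.float32)
E
python3 - <<'E'
from h import *
f=eyes.grab_frame("top");g=eyes.grab_frame("scene")
for nm,F,b,mb in(("top",f,(145,240,200,262),(170,205,172,202)),("scene",g,(140,245,225,345),(145,180,305,345))):
    hsv=cv2.cvtColor(F["image"],cv2.COLOR_RGB2HSV)
    for z,lo,hi,n,bb in((0,(10,80,90),(22,255,255),"sheet",b),(0,(5,80,60),(22,255,255),"mark",mb),(.014,(0,80,30),(9,255,255),"stop",b)):
        P=blob(F,lo,hi,bb,z);rc=cv2.minAreaRect(P)
        print(nm,n,len(P),P.mean(0).round(4),"rect",np.round(rc[0],4),np.round(rc[1],3),round(rc[2],1),cv2.boxPoints(rc).round(3).tolist())
for r,c in((160,225),(215,225),(232,225),(232,245),(186,186)): print(r,c,cv2.cvtColor(f["image"],cv2.COLOR_RGB2HSV)[r,c])
E
```

```text
top sheet 3011 [0.5401 0.0437] rect [0.5383 0.043 ] [0.148 0.279] 85.5 [[0.3930000066757202, -0.019999999552965164], [0.671999990940094, -0.041999999433755875], [0.6830000281333923, 0.10599999874830246], [0.4050000011920929, 0.12800000607967377]]
top mark 375 [0.5621 0.2068] rect [0.5608 0.2085] [0.074 0.074] 0.9 [[0.5230000019073486, 0.24500000476837158], [0.5239999890327454, 0.17100000381469727], [0.5989999771118164, 0.1720000058412552], [0.597000002861023, 0.2460000067949295]]Traceback (most recent call last):
  File "<stdin>", line 6, in <module>
  File "h.py", line 23, in blob
    i=1+np.argmax(st[1:,4]);ys,xs=np.nonzero(l==i)
        ~~~~~~~~~^^^^^^^^^^
    return _wrapfunc(a, 'argmax', axis=axis, out=out, **kwds)
    return bound(*args, **kwds)
ValueError: attempt to get argmax of an empty sequence
```

The crop confirms the black cross, disc and hexagon, with the two orange look-alikes beside them. The sheet centre is about (0.547, 0.0425) at yaw −0.079, the mark about (0.561, 0.207), and the tin about (0.504, 0.033). I'll start with the tin.

```bash
python3 -m crank '[{"dx":0.3,"dy":0.6,"az":-0.301,"hand":-1},{"dx":0.3,"dy":0.6,"az":-0.301,"hand":-1},{"dx":0.3,"dy":0.6,"az":-0.301,"hand":-1},{"dx":0.3,"dy":0.6,"az":-0.301,"hand":-1},{"dx":0.3,"dy":0.6,"az":-0.301,"hand":-1}]'
python3 - <<'E'
from h import *
o=manip.get_obs();print(o["tool_pos"],o["ee_rot"],o["time"])
E
```

```text
[ 0.22114969 -0.53075493  0.20545089] [ 3.14158657e+00  2.58255923e-05 -1.17600166e+00] 2.3$[0]: bad value
```

```bash
python3 -m crank '[{"dx":0.1,"dy":0.2,"dz":0,"ax":0,"ay":0,"az":-0.1,"hand":-1},{"dx":0.2,"dy":0.4,"dz":0,"ax":0,"ay":0,"az":-0.2,"hand":-1},{"dx":0.3,"dy":0.6,"dz":0,"ax":0,"ay":0,"az":-0.301,"hand":-1},{"dx":0.3,"dy":0.6,"dz":0,"ax":0,"ay":0,"az":-0.301,"hand":-1},{"dx":0.3,"dy":0.6,"dz":0,"ax":0,"ay":0,"az":-0.301,"hand":-1}]'
```

```text
time: 2.8
tool_pos: [0.3328, -0.307, 0.2057]
ee_rot: [-3.141, -0.0, -1.65]
contact_force: [1.0, -0.1, 0.2]
grip_width: 0.0939
```

```bash
python3 -m crank '[{"dx":0.428,"dy":0.85,"dz":0,"ax":0,"ay":0,"az":0,"hand":-1},{"dx":0.428,"dy":0.85,"dz":0,"ax":0,"ay":0,"az":0,"hand":-1},{"dx":0.428,"dy":0.85,"dz":0,"ax":0,"ay":0,"az":0,"hand":-1},{"dx":0.428,"dy":0.85,"dz":0,"ax":0,"ay":0,"az":0,"hand":-1},{"dx":0.428,"dy":0.85,"dz":0,"ax":0,"ay":0,"az":0,"hand":-1}]'
```

```text
time: 3.3
tool_pos: [0.4454, -0.0835, 0.2059]
ee_rot: [-3.14, -0.001, -1.649]
contact_force: [1.5, -0.9, -0.4]
grip_width: 0.0941
```

```bash
python3 -m crank '[{"dx":0.147,"dy":0.291,"dz":0,"ax":0,"ay":0,"az":0,"hand":-1},{"dx":0.147,"dy":0.291,"dz":0,"ax":0,"ay":0,"az":0,"hand":-1},{"dx":0.147,"dy":0.291,"dz":0,"ax":0,"ay":0,"az":0,"hand":-1},{"dx":0.147,"dy":0.291,"dz":0,"ax":0,"ay":0,"az":0,"hand":-1}]'
python3 - <<'E'
from h import *
f=eyes.grab_frame("wrist");save(f,"w1.png",s=1.2)
for q in place_of(f,"tin_mid")[:2]: print(q["p"],q["point"],pix2w(f,*q["point"],.031))
for q in cut_out(f,"tin_mid")[:2]:
    ys,xs=np.nonzero(q["pixels"]);P=np.array([pix2w(f,a,b,.062)[:2] for a,b in zip(ys[::7],xs[::7])]);print(q["p"],P.min(0),P.max(0))
o=manip.get_obs();print(o["tool_pos"],o["ee_rot"],o["time"])
E
```

```text
time: 3.7
tool_pos: [0.5046, 0.0343, 0.2056]
ee_rot: [-3.141, 0.001, -1.643]
contact_force: [-0.3, -0.4, 1.2]
grip_width: 0.0943
0.7 [0.47719307 0.0025223 ] [0.54378132 0.06431586]
0.32 [ 0.57660464 -0.19052595] [ 0.6292924  -0.13402487]
[0.50306184 0.03055116 0.20529112] [ 3.14099437e+00 -6.38775514e-04 -1.64868344e+00] 3.85
```

View pics/w1.png

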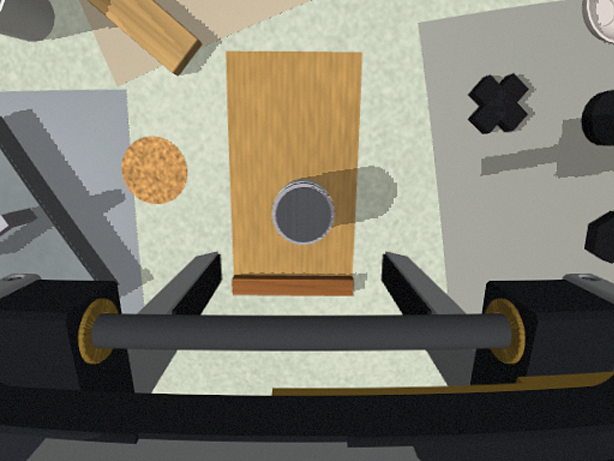

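The wrist view shows the tin's lid at about (178,252), centred between the fingers, with the mark at (141,128). I'll descend and grip.

```bash
python3 -m crank '[{"dx":0.015,"dy":0.007,"dz":-0.12,"ax":0,"ay":0,"az":0,"hand":-1},{"dx":0.015,"dy":0.007,"dz":-0.24,"ax":0,"ay":0,"az":0,"hand":-1},{"dx":0.015,"dy":0.007,"dz":-0.36,"ax":0,"ay":0,"az":0,"hand":-1},{"dx":0.015,"dy":0.007,"dz":-0.465,"ax":0,"ay":0,"az":0,"hand":-1},{"dx":0.015,"dy":0.007,"dz":-0.465,"ax":0,"ay":0,"az":0,"hand":-1}]'
python3 -m crank '[{"dx":0,"dy":0,"dz":0,"ax":0,"ay":0,"az":0,"hand":0.4},{"dx":0,"dy":0,"dz":0,"ax":0,"ay":0,"az":0,"hand":0.6},{"dx":0,"dy":0,"dz":0,"ax":0,"ay":0,"az":0,"hand":0.6},{"dx":0,"dy":0,"dz":0,"ax":0,"ay":0,"az":0,"hand":0.6},{"dx":0,"dy":0,"dz":0,"ax":0,"ay":0,"az":0,"hand":0.6}]'
```

```text
time: 4.35
tool_pos: [0.5023, 0.0328, 0.0136]
ee_rot: [3.127, 0.0, -1.652]
contact_force: [-0.8, 1.3, -1.0]
grip_width: 0.0941
time: 4.85
tool_pos: [0.5115, 0.0331, 0.0218]
ee_rot: [-3.137, -0.001, -1.648]
contact_force: [-1.2, -2.1, 8.3]
grip_width: 0.0635
```

```bash
python3 -m crank '[{"dx":0.02,"dy":0.07,"dz":0,"ax":0,"ay":0,"az":0,"hand":0.6},{"dx":0.05,"dy":0.17,"dz":0,"ax":0,"ay":0,"az":0,"hand":0.6},{"dx":0.08,"dy":0.27,"dz":0,"ax":0,"ay":0,"az":0,"hand":0.6},{"dx":0.105,"dy":0.37,"dz":0,"ax":0,"ay":0,"az":0,"hand":0.6},{"dx":0.125,"dy":0.435,"dz":0,"ax":0,"ay":0,"az":0,"hand":0.6}]'
python3 -m crank '[{"dx":0,"dy":0,"dz":0,"ax":0,"ay":0,"az":0,"hand":0.6},{"dx":0,"dy":0,"dz":0,"ax":0,"ay":0,"az":0,"hand":0.6},{"dx":0,"dy":0,"dz":0,"ax":0,"ay":0,"az":0,"hand":-1},{"dx":0,"dy":0,"dz":0,"ax":0,"ay":0,"az":0,"hand":-1},{"dx":0,"dy":0,"dz":0,"ax":0,"ay":0,"az":0,"hand":-1}]'
python3 -m crank '[{"dx":0,"dy":0,"dz":0.06,"ax":0,"ay":0,"az":0,"hand":-1},{"dx":0,"dy":0,"dz":0.18,"ax":0,"ay":0,"az":0,"hand":-1},{"dx":0,"dy":0,"dz":0.3,"ax":0,"ay":0,"az":0,"hand":-1},{"dx":0,"dy":0,"dz":0.4,"ax":0,"ay":0,"az":0,"hand":-1},{"dx":0,"dy":0,"dz":0.47,"ax":0,"ay":0,"az":0,"hand":-1}]'
```

```text
time: 5.35
tool_pos: [0.561, 0.2087, 0.0218]
ee_rot: [-3.139, -0.003, -1.646]
contact_force: [-2.2, -9.1, 11.6]
grip_width: 0.0635
time: 5.85
tool_pos: [0.5585, 0.2068, 0.0189]
ee_rot: [3.14, -0.001, -1.649]
contact_force: [-0.2, -0.9, 0.3]
grip_width: 0.0841
time: 6.35
tool_pos: [0.5603, 0.2072, 0.2107]
ee_rot: [-3.138, 0.001, -1.65]
contact_force: [0.7, -1.1, -0.4]
grip_width: 0.0937
```

```bash
python3 -m crank '[{"dx":-0.08,"dy":-0.62,"dz":0,"ax":0,"ay":0,"az":0,"hand":-1},{"dx":-0.08,"dy":-0.62,"dz":0,"ax":0,"ay":0,"az":0,"hand":-1},{"dx":-0.08,"dy":-0.62,"dz":0,"ax":0,"ay":0,"az":0,"hand":-1},{"dx":-0.08,"dy":-0.62,"dz":0,"ax":0,"ay":0,"az":0,"hand":-1},{"dx":-0.08,"dy":-0.62,"dz":0,"ax":0,"ay":0,"az":0,"hand":-1}]'
python3 -m crank '[{"dx":-0.07,"dy":-0.57,"dz":0.05,"ax":0,"ay":0,"az":0,"hand":-1},{"dx":-0.07,"dy":-0.57,"dz":0.05,"ax":0,"ay":0,"az":0,"hand":-1},{"dx":-0.07,"dy":-0.57,"dz":0.05,"ax":0,"ay":0,"az":0,"hand":-1},{"dx":-0.07,"dy":-0.57,"dz":0.05,"ax":0,"ay":0,"az":0,"hand":-1},{"dx":-0.07,"dy":-0.57,"dz":0.05,"ax":0,"ay":0,"az":0,"hand":-1}]'
python3 -m crank '[{"dx":0,"dy":0,"dz":0,"ax":0,"ay":0,"az":0,"hand":-1},{"dx":0,"dy":0,"dz":0,"ax":0,"ay":0,"az":0,"hand":-1}]'
cat >> h.py <<'E'
def dark(f,thr=60,zs=.016):
    """black cut-outs in a wrist picture: centre, min-area rect and angle, at their top face"""
    v=f["image"].max(2);m=(v<thr).astype(np.uint8)
    n,l,st,ce=cv2.connectedComponentsWithStats(m);out=[]
    for i in range(1,n):
        if 150<st[i,4]<15000:
            ys,xs=np.nonzero(l==i);P=np.array([pix2w(f,a,b,zs)[:2] for a,b in zip(ys,xs)]).astype(np.float32)
            rc=cv2.minAreaRect(P);ext=np.ptp(P,0)
            if .04<max(rc[1])<.085: out.append((P.mean(0).round(4),np.round(rc[1],3),round(rc[2],1),(round(ys.mean()),round(xs.mean())),st[i,4]))
    return out
E
python3 - <<'E'
from h import *
f=eyes.grab_frame("wrist");save(f,"w2.png",s=1.2)
for q in dark(f): print(q)
for k in("tin_mid",):
  t=eyes.grab_frame("top")
  for q in place_of(t,k)[:2]: print(k,q["p"],q["point"],pix2w(t,*q["point"],.031))
  for q in dark(t): print(q)
o=manip.get_obs();print(o["tool_pos"],o["ee_rot"],o["time"])
E
```

```text
time: 6.85
tool_pos: [0.526, -0.0423, 0.2069]
ee_rot: [3.14, -0.0, -1.649]
contact_force: [0.9, 0.1, -0.1]
grip_width: 0.094
time: 7.35
tool_pos: [0.4977, -0.2718, 0.2272]
ee_rot: [3.141, -0.001, -1.652]
contact_force: [-0.1, 0.0, -0.3]
grip_width: 0.0934
time: 7.55
tool_pos: [0.4985, -0.2684, 0.2266]
ee_rot: [3.14, 0.002, -1.651]
contact_force: [-0.2, -0.0, 0.4]
grip_width: 0.0937
(array([ 0.6078, -0.1962], dtype=float32), array([0.06, 0.06]), 0.4, (98, 193), np.int32(1423))
(array([ 0.5879, -0.336 ], dtype=float32), array([0.063, 0.06 ]), 85.8, (104, 295), np.int32(1647))
tin_mid 0.67 [273.4, 330.4] [ 0.26983304 -0.29730518  0.031     ]
tin_mid 0.59 [185.2, 183.0] [0.56243142 0.21209071 0.031     ]
(array([ 0.6071, -0.1942], dtype=float32), array([0.053, 0.052]), 0.6, (175, 300), np.int32(188))
(array([ 0.5582, -0.8025], dtype=float32), array([0.036, 0.08 ]), 89.0, (191, 479), np.int32(246))
(array([ 0.5329, -0.2321], dtype=float32), array([0.05 , 0.082]), 53.8, (196, 311), np.int32(233))
(array([ 0.4434, -0.3502], dtype=float32), array([0.043, 0.054]), 45.5, (222, 345), np.int32(167))
(array([ 0.1037, -0.5861], dtype=float32), array([0.083, 0.026]), 57.4, (325, 416), np.int32(164))
[ 0.49925324 -0.26660677  0.22694009] [ 3.14060243e+00  9.90834747e-04 -1.64737196e+00] 7.7
```

View pics/w2.png

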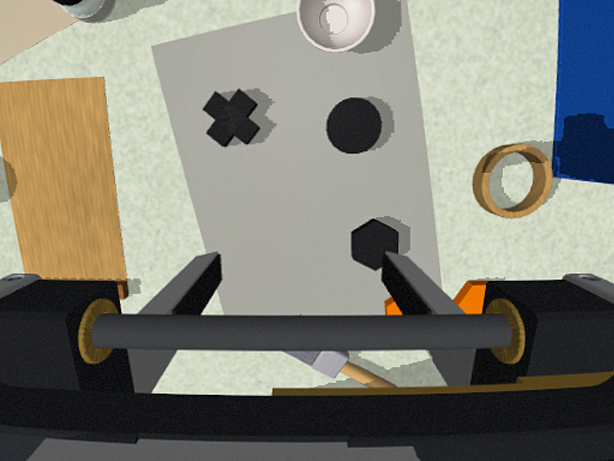

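The wrist view shows the cross at (98,193), the disc at (104,295) and the hexagon at about (203,312). I need the arm angles of the cross and hexagon.

```bash
python3 - <<'E'
from h import *
f=eyes.grab_frame("wrist")
v=f["image"].max(2);m=(v<60).astype(np.uint8);n,l,st,ce=cv2.connectedComponentsWithStats(m)
i=l[98,193];ys,xs=np.nonzero(l==i);P=np.array([pix2w(f,a,b,.016)[:2] for a,b in zip(ys,xs)]);d=P-P.mean(0);w=d[:,0]+1j*d[:,1]
print("arm deg",np.degrees(np.angle((w**4).sum())/4))
E
```

```text
arm deg -43.83711844237362
```

```bash
python3 -m crank '[{"dx":0.06,"dy":0.04,"dz":-0.06,"ax":0,"ay":0,"az":-0.09,"hand":-1},{"dx":0.12,"dy":0.08,"dz":-0.14,"ax":0,"ay":0,"az":-0.18,"hand":-1},{"dx":0.2,"dy":0.13,"dz":-0.22,"ax":0,"ay":0,"az":-0.27,"hand":-1},{"dx":0.272,"dy":0.179,"dz":-0.3,"ax":0,"ay":0,"az":-0.36,"hand":-1},{"dx":0.272,"dy":0.179,"dz":-0.38,"ax":0,"ay":0,"az":-0.437,"hand":-1}]'
python3 -m crank '[{"dx":0,"dy":0,"dz":-0.06,"ax":0,"ay":0,"az":0,"hand":-1},{"dx":0,"dy":0,"dz":-0.1,"ax":0,"ay":0,"az":0,"hand":-1},{"dx":0,"dy":0,"dz":-0.1,"ax":0,"ay":0,"az":0,"hand":-1}]'
```

```text
time: 8.25
tool_pos: [0.6116, -0.1923, 0.0745]
ee_rot: [-3.14, 0.002, -2.335]
contact_force: [-0.3, -0.5, 0.2]
grip_width: 0.0942
time: 8.55
tool_pos: [0.6061, -0.1944, 0.0325]
ee_rot: [3.136, -0.002, -2.334]
contact_force: [-0.1, -0.0, -0.2]
grip_width: 0.0945
```

```bash
python3 -m crank '[{"dx":0,"dy":0,"dz":-0.03,"ax":0,"ay":0,"az":0,"hand":-1},{"dx":0,"dy":0,"dz":-0.05,"ax":0,"ay":0,"az":0,"hand":-1},{"dx":0,"dy":0,"dz":-0.066,"ax":0,"ay":0,"az":0,"hand":-1},{"dx":0,"dy":0,"dz":-0.066,"ax":0,"ay":0,"az":0,"hand":-1}]'
python3 -m crank '[{"dx":0,"dy":0,"dz":0,"ax":0,"ay":0,"az":0,"hand":0.5},{"dx":0,"dy":0,"dz":0,"ax":0,"ay":0,"az":0,"hand":0.5},{"dx":0,"dy":0,"dz":0,"ax":0,"ay":0,"az":0,"hand":0.5},{"dx":0,"dy":0,"dz":0,"ax":0,"ay":0,"az":0,"hand":0.5},{"dx":0,"dy":0,"dz":0,"ax":0,"ay":0,"az":0,"hand":0.5}]'
```

```text
time: 8.95
tool_pos: [0.6077, -0.1964, 0.0084]
ee_rot: [3.14, -0.0, -2.336]
contact_force: [-0.9, -0.0, -0.3]
grip_width: 0.094
time: 9.45
tool_pos: [0.6086, -0.1966, 0.0095]
ee_rot: [-3.141, 0.0, -2.335]
contact_force: [-0.2, 0.1, 1.2]
grip_width: 0.0633
```

```bash
python3 -m crank '[{"dx":0.004,"dy":0.05,"dz":0,"ax":0,"ay":0,"az":0.04,"hand":0.5},{"dx":0.008,"dy":0.11,"dz":0,"ax":0,"ay":0,"az":0.09,"hand":0.5},{"dx":0.012,"dy":0.17,"dz":0,"ax":0,"ay":0,"az":0.14,"hand":0.5},{"dx":0.016,"dy":0.23,"dz":0,"ax":0,"ay":0,"az":0.19,"hand":0.5},{"dx":0.02,"dy":0.29,"dz":0,"ax":0,"ay":0,"az":0.24,"hand":0.5}]'
python3 -m crank '[{"dx":0.004,"dy":0.07,"dz":0,"ax":0,"ay":0,"az":0.05,"hand":0.5},{"dx":0.008,"dy":0.14,"dz":0,"ax":0,"ay":0,"az":0.1,"hand":0.5},{"dx":0.012,"dy":0.21,"dz":0,"ax":0,"ay":0,"az":0.15,"hand":0.5},{"dx":0.02,"dy":0.26,"dz":0,"ax":0,"ay":0,"az":0.18,"hand":0.5},{"dx":0.02,"dy":0.29,"dz":0,"ax":0,"ay":0,"az":0.197,"hand":0.5}]'
python3 -m crank '[{"dx":0,"dy":0,"dz":0,"ax":0,"ay":0,"az":0,"hand":0.5},{"dx":0,"dy":0,"dz":0,"ax":0,"ay":0,"az":0,"hand":0.5},{"dx":0,"dy":0,"dz":0,"ax":0,"ay":0,"az":0,"hand":0.5}]'
```

```text
time: 9.95
tool_pos: [0.6166, -0.0802, 0.0095]
ee_rot: [-3.14, -0.001, -1.955]
contact_force: [-0.1, -0.6, 0.7]
grip_width: 0.0636
time: 10.45
tool_pos: [0.6248, 0.0367, 0.0095]
ee_rot: [-3.14, -0.0, -1.646]
contact_force: [0.4, -2.5, 1.4]
grip_width: 0.0639
time: 10.75
tool_pos: [0.6246, 0.0351, 0.0095]
ee_rot: [-3.141, 0.001, -1.65]
contact_force: [-0.1, 2.6, 2.4]
grip_width: 0.0639
```

```bash
python3 -m crank '[{"dx":0,"dy":0,"dz":0,"ax":0,"ay":0,"az":0,"hand":-1},{"dx":0,"dy":0,"dz":0,"ax":0,"ay":0,"az":0,"hand":-1},{"dx":0,"dy":0,"dz":0,"ax":0,"ay":0,"az":0,"hand":-1},{"dx":0,"dy":0,"dz":0.1,"ax":0,"ay":0,"az":0,"hand":-1},{"dx":0,"dy":0,"dz":0.22,"ax":0,"ay":0,"az":0,"hand":-1}]'
python3 -m crank '[{"dx":-0.561,"dy":-0.915,"dz":0.28,"ax":0,"ay":0,"az":0,"hand":-1},{"dx":-0.561,"dy":-0.915,"dz":0.28,"ax":0,"ay":0,"az":0,"hand":-1},{"dx":-0.561,"dy":-0.915,"dz":0.28,"ax":0,"ay":0,"az":0,"hand":-1},{"dx":-0.561,"dy":-0.915,"dz":0.28,"ax":0,"ay":0,"az":0,"hand":-1},{"dx":-0.561,"dy":-0.915,"dz":0.28,"ax":0,"ay":0,"az":0,"hand":-1}]'
```

```text
time: 11.25
tool_pos: [0.621, 0.0351, 0.0942]
ee_rot: [3.133, -0.0, -1.65]
contact_force: [0.9, 0.0, 0.8]
grip_width: 0.0938
time: 11.75
tool_pos: [0.4962, -0.1724, 0.1605]
ee_rot: [3.141, -0.0, -1.649]
contact_force: [0.7, 0.4, 0.3]
grip_width: 0.0937
```

Remaining: (−0.096, −0.158, +0.05).

```bash
python3 -m crank '[{"dx":-0.24,"dy":-0.395,"dz":0.125,"ax":0,"ay":0,"az":0,"hand":-1},{"dx":-0.24,"dy":-0.395,"dz":0.125,"ax":0,"ay":0,"az":0,"hand":-1},{"dx":-0.24,"dy":-0.395,"dz":0.125,"ax":0,"ay":0,"az":0,"hand":-1},{"dx":-0.24,"dy":-0.395,"dz":0.125,"ax":0,"ay":0,"az":0,"hand":-1},{"dx":-0.24,"dy":-0.395,"dz":0.125,"ax":0,"ay":0,"az":0,"hand":-1}]'
python3 - <<'E'
from h import *
f=eyes.grab_frame("wrist");save(f,"w3.png")
for q in dark(f): print(q)
v=f["image"].max(2);m=(v<60).astype(np.uint8);n,l,st,ce=cv2.connectedComponentsWithStats(m)
for q in dark(f):
    r,c=q[3];ys,xs=np.nonzero(l==l[r,c]);P=np.array([pix2w(f,a,b,.016)[:2] for a,b in zip(ys,xs)]);d=P-P.mean(0);w=d[:,0]+1j*d[:,1]
    print("corner deg",np.degrees(np.angle((w**6).sum())/6))
o=manip.get_obs();print(o["tool_pos"],o["ee_rot"],o["time"])
E
```

```text
time: 12.25
tool_pos: [0.3998, -0.3339, 0.212]
ee_rot: [-3.14, -0.005, -1.656]
contact_force: [0.7, -0.2, 1.0]
grip_width: 0.0942
(array([ 0.586 , -0.3368], dtype=float32), array([0.061, 0.064]), 85.0, (31, 240), np.int32(2097))
(array([ 0.4414, -0.3566], dtype=float32), array([0.055, 0.063]), 89.0, (143, 264), np.int32(1451))
corner deg 24.480029299689193
corner deg -2.058593368566254
[ 0.40063685 -0.33123342  0.21091095] [-3.14060366e+00 -1.36728179e-03 -1.65390237e+00] 12.3
```

```bash
python3 -m crank '[{"dx":0.104,"dy":-0.064,"dz":-0.1,"ax":0,"ay":0,"az":0,"hand":-1},{"dx":0.104,"dy":-0.064,"dz":-0.21,"ax":0,"ay":0,"az":0,"hand":-1},{"dx":0.104,"dy":-0.064,"dz":-0.32,"ax":0,"ay":0,"az":0,"hand":-1},{"dx":0.104,"dy":-0.064,"dz":-0.4,"ax":0,"ay":0,"az":0,"hand":-1},{"dx":0.104,"dy":-0.064,"dz":-0.44,"ax":0,"ay":0,"az":0,"hand":-1}]'
python3 -m crank '[{"dx":0,"dy":0,"dz":-0.02,"ax":0,"ay":0,"az":0,"hand":-1},{"dx":0,"dy":0,"dz":-0.04,"ax":0,"ay":0,"az":0,"hand":-1},{"dx":0,"dy":0,"dz":-0.063,"ax":0,"ay":0,"az":0,"hand":-1},{"dx":0,"dy":0,"dz":-0.063,"ax":0,"ay":0,"az":0,"hand":-1}]'
python3 -m crank '[{"dx":0,"dy":0,"dz":0,"ax":0,"ay":0,"az":0,"hand":0.6},{"dx":0,"dy":0,"dz":0,"ax":0,"ay":0,"az":0,"hand":0.6},{"dx":0,"dy":0,"dz":0,"ax":0,"ay":0,"az":0,"hand":0.6},{"dx":0,"dy":0,"dz":0,"ax":0,"ay":0,"az":0,"hand":0.6},{"dx":0,"dy":0,"dz":0,"ax":0,"ay":0,"az":0,"hand":0.6}]'
```

```text
time: 12.8
tool_pos: [0.4414, -0.3499, 0.0291]
ee_rot: [3.135, 0.006, -1.647]
contact_force: [0.2, 0.1, 0.5]
grip_width: 0.0941
time: 13.2
tool_pos: [0.4433, -0.3539, 0.0085]
ee_rot: [3.141, 0.001, -1.648]
contact_force: [-0.1, 0.1, -0.3]
grip_width: 0.0939
time: 13.7
tool_pos: [0.4438, -0.355, 0.0096]
ee_rot: [-3.141, -0.001, -1.649]
contact_force: [-0.4, -0.6, 1.7]
grip_width: 0.0647
```

```bash
python3 -m crank '[{"dx":0,"dy":0,"dz":0,"ax":0,"ay":0,"az":0,"hand":0.6},{"dx":0,"dy":0,"dz":0,"ax":0,"ay":0,"az":0,"hand":0.6},{"dx":0,"dy":0,"dz":0,"ax":0,"ay":0,"az":0,"hand":0.6}]'
```

```text
time: 14.0
tool_pos: [0.4438, -0.355, 0.0096]
ee_rot: [-3.141, -0.001, -1.649]
contact_force: [-0.6, -1.9, 4.8]
grip_width: 0.0649
```

```bash
python3 - <<'E'
from h import *
f=eyes.grab_frame("wrist");g=eyes.grab_frame("scene")
a=f["image"][:,:,::-1];b=cv2.resize(g["image"][190:350,40:280,::-1],(576,384))
cv2.imwrite("pics/m4.png",cv2.resize(np.hstack([a,b]),(800,282)))
E
```

```text
(no output)
```

View pics/m4.png

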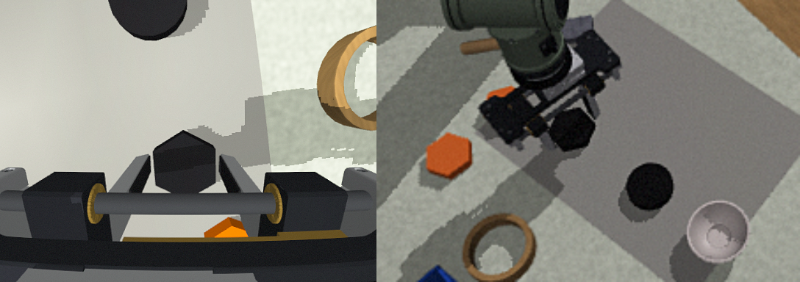

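The wrist view suggests the fingers stand about 4 mm off the hexagon's flats, although the width has settled at 65 mm. I'll try closing further.

```bash
python3 -m crank '[{"dx":0,"dy":0,"dz":0.005,"ax":0,"ay":0,"az":0,"hand":1},{"dx":0,"dy":0,"dz":0.008,"ax":0,"ay":0,"az":0,"hand":1},{"dx":0,"dy":0,"dz":0.008,"ax":0,"ay":0,"az":0,"hand":1}]'
python3 -c "
from h import *
o=manip.get_obs();print(o['contact_force'],o['wrist_torque'],o['grip_width'])"
```

```text
time: 14.4
tool_pos: [0.443, -0.3536, 0.0115]
ee_rot: [3.141, 0.001, -1.649]
contact_force: [-0.8, -0.4, -0.8]
grip_width: 0.065
[-0.78333951 -0.44082078 -0.81254505] [ 0.00974414 -0.00131454 -0.04548894] 0.06499831858194893
```

```bash
python3 -m crank '[{"dx":0.004,"dy":0.04,"dz":-0.006,"ax":0,"ay":0,"az":0,"hand":0.6},{"dx":0.008,"dy":0.1,"dz":-0.006,"ax":0,"ay":0,"az":0,"hand":0.6},{"dx":0.012,"dy":0.16,"dz":-0.006,"ax":0,"ay":0,"az":0,"hand":0.6},{"dx":0.016,"dy":0.21,"dz":-0.006,"ax":0,"ay":0,"az":0,"hand":0.6},{"dx":0.016,"dy":0.23,"dz":-0.006,"ax":0,"ay":0,"az":0,"hand":0.6}]'
python3 - <<'E'
from h import *
f=eyes.grab_frame("wrist");save(f,"w5.png")
o=manip.get_obs();print(o["tool_pos"],o["grip_width"])
for q in dark(f): print(q)
print(w2pix(f,[*o["tool_pos"][:2],.016]))
E
```

```text
time: 14.9
tool_pos: [0.4498, -0.26, 0.0097]
ee_rot: [3.141, 0.0, -1.647]
contact_force: [-0.0, -0.4, -0.2]
grip_width: 0.065
[ 0.4496563  -0.25936672  0.00964616] 0.0646004011670053
(array([ 0.5707, -0.332 ], dtype=float32), array([0.065, 0.03 ]), 87.7, (22, 357), np.int32(4478))
(np.float64(225.43865146402663), np.float64(250.09065082978404))
```

View pics/w5.png

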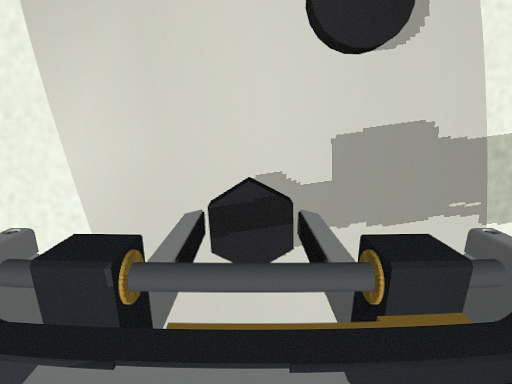

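The hexagon travels firmly with the hand, centred at (222,251). I'll carry on to its spot.

```bash
python3 -m crank '[{"dx":0.005,"dy":0.05,"dz":0,"ax":0,"ay":0,"az":0,"hand":0.6},{"dx":0.01,"dy":0.13,"dz":0,"ax":0,"ay":0,"az":0,"hand":0.6},{"dx":0.015,"dy":0.22,"dz":0,"ax":0,"ay":0,"az":0,"hand":0.6},{"dx":0.022,"dy":0.31,"dz":0,"ax":0,"ay":0,"az":0,"hand":0.6},{"dx":0.028,"dy":0.4,"dz":0,"ax":0,"ay":0,"az":0,"hand":0.6}]'
python3 -m crank '[{"dx":0.005,"dy":0.09,"dz":0,"ax":0,"ay":0,"az":0,"hand":0.6},{"dx":0.01,"dy":0.18,"dz":0,"ax":0,"ay":0,"az":0,"hand":0.6},{"dx":0.015,"dy":0.26,"dz":0,"ax":0,"ay":0,"az":0,"hand":0.6},{"dx":0.02,"dy":0.33,"dz":0,"ax":0,"ay":0,"az":0,"hand":0.6},{"dx":0.025,"dy":0.372,"dz":0,"ax":0,"ay":0,"az":0,"hand":0.6}]'
python3 -m crank '[{"dx":0,"dy":0,"dz":0,"ax":0,"ay":0,"az":0,"hand":0.6},{"dx":0,"dy":0,"dz":0,"ax":0,"ay":0,"az":0,"hand":0.6},{"dx":0,"dy":0,"dz":0,"ax":0,"ay":0,"az":0,"hand":0.6}]'
```

```text
time: 15.45
tool_pos: [0.4609, -0.1014, 0.0097]
ee_rot: [-3.142, 0.0, -1.65]
contact_force: [1.0, 0.2, -1.1]
grip_width: 0.065
time: 15.95
tool_pos: [0.4707, 0.048, 0.0096]
ee_rot: [3.141, -0.0, -1.647]
contact_force: [-0.3, -0.6, 1.2]
grip_width: 0.065
time: 16.25
tool_pos: [0.4709, 0.0457, 0.0096]
ee_rot: [3.141, -0.0, -1.65]
contact_force: [-0.2, 1.1, -0.5]
grip_width: 0.0649
```

```bash
python3 -m crank '[{"dx":0,"dy":0,"dz":0,"ax":0,"ay":0,"az":0,"hand":-1},{"dx":0,"dy":0,"dz":0,"ax":0,"ay":0,"az":0,"hand":-1},{"dx":0,"dy":0,"dz":0,"ax":0,"ay":0,"az":0,"hand":-1},{"dx":0,"dy":0,"dz":0.1,"ax":0,"ay":0,"az":0,"hand":-1},{"dx":0,"dy":0,"dz":0.22,"ax":0,"ay":0,"az":0,"hand":-1}]'
python3 -m crank '[{"dx":0.1,"dy":-0.57,"dz":0.28,"ax":0,"ay":0,"az":0,"hand":-1},{"dx":0.1,"dy":-0.57,"dz":0.28,"ax":0,"ay":0,"az":0,"hand":-1},{"dx":0.1,"dy":-0.57,"dz":0.28,"ax":0,"ay":0,"az":0,"hand":-1},{"dx":0.1,"dy":-0.57,"dz":0.28,"ax":0,"ay":0,"az":0,"hand":-1},{"dx":0.1,"dy":-0.57,"dz":0.28,"ax":0,"ay":0,"az":0,"hand":-1}]'
python3 -m crank '[{"dx":0.05,"dy":-0.33,"dz":0,"ax":0,"ay":0,"az":0,"hand":-1},{"dx":0.05,"dy":-0.33,"dz":0,"ax":0,"ay":0,"az":0,"hand":-1},{"dx":0.05,"dy":-0.33,"dz":0,"ax":0,"ay":0,"az":0,"hand":-1},{"dx":0.05,"dy":-0.33,"dz":0,"ax":0,"ay":0,"az":0,"hand":-1},{"dx":0.05,"dy":-0.33,"dz":0,"ax":0,"ay":0,"az":0,"hand":-1}]'
python3 - <<'E'
from h import *
f=eyes.grab_frame("wrist")
for q in dark(f): print(q)
o=manip.get_obs();print(o["tool_pos"],o["ee_rot"])
E
```

```text
time: 16.75
tool_pos: [0.4681, 0.0463, 0.0962]
ee_rot: [3.134, -0.0, -1.649]
contact_force: [0.8, 0.6, -0.4]
grip_width: 0.0935
time: 17.25
tool_pos: [0.5097, -0.1772, 0.2076]
ee_rot: [-3.141, -0.0, -1.649]
contact_force: [0.3, -0.4, -0.6]
grip_width: 0.0944
time: 17.75
tool_pos: [0.5293, -0.3076, 0.206]
ee_rot: [3.14, 0.001, -1.651]
contact_force: [-0.2, 0.4, -0.6]
grip_width: 0.0939
(array([ 0.7686, -0.0217], dtype=float32), array([0.056, 0.036]), 80.2, (13, 19), np.int32(1012))
(array([0.6205, 0.0206], dtype=float32), array([0.05 , 0.067]), 74.7, (130, 13), np.int32(1145))
(array([ 0.5882, -0.3367], dtype=float32), array([0.06 , 0.062]), 85.6, (129, 269), np.int32(1725))
[ 0.52941344 -0.30657204  0.2060802 ] [ 3.14049534e+00  1.30227934e-03 -1.64911625e+00]
```

```bash
python3 -m crank '[{"dx":0.1,"dy":-0.06,"dz":-0.1,"ax":0,"ay":0,"az":0,"hand":-1},{"dx":0.146,"dy":-0.076,"dz":-0.2,"ax":0,"ay":0,"az":0,"hand":-1},{"dx":0.146,"dy":-0.076,"dz":-0.31,"ax":0,"ay":0,"az":0,"hand":-1},{"dx":0.146,"dy":-0.076,"dz":-0.39,"ax":0,"ay":0,"az":0,"hand":-1},{"dx":0.146,"dy":-0.076,"dz":-0.43,"ax":0,"ay":0,"az":0,"hand":-1}]'
python3 -m crank '[{"dx":0,"dy":0,"dz":-0.02,"ax":0,"ay":0,"az":0,"hand":-1},{"dx":0,"dy":0,"dz":-0.04,"ax":0,"ay":0,"az":0,"hand":-1},{"dx":0,"dy":0,"dz":-0.06,"ax":0,"ay":0,"az":0,"hand":-1},{"dx":0,"dy":0,"dz":-0.06,"ax":0,"ay":0,"az":0,"hand":-1}]'
python3 -m crank '[{"dx":0,"dy":0,"dz":0,"ax":0,"ay":0,"az":0,"hand":0.5},{"dx":0,"dy":0,"dz":0,"ax":0,"ay":0,"az":0,"hand":0.5},{"dx":0,"dy":0,"dz":0,"ax":0,"ay":0,"az":0,"hand":0.5},{"dx":0,"dy":0,"dz":0,"ax":0,"ay":0,"az":0,"hand":0.5},{"dx":0,"dy":0,"dz":0,"ax":0,"ay":0,"az":0,"hand":0.5}]'
```

```text
time: 18.3
tool_pos: [0.586, -0.3336, 0.0302]
ee_rot: [3.135, 0.005, -1.647]
contact_force: [-0.9, -1.0, -0.3]
grip_width: 0.0942
time: 18.7
tool_pos: [0.5885, -0.3377, 0.0111]
ee_rot: [-3.141, -0.0, -1.649]
contact_force: [0.5, -0.1, 0.1]
grip_width: 0.094
time: 19.2
tool_pos: [0.5885, -0.3377, 0.0111]
ee_rot: [-3.141, -0.0, -1.649]
contact_force: [0.0, 0.6, 1.9]
grip_width: 0.0628
```

```bash
python3 -m crank '[{"dx":-0.01,"dy":0.05,"dz":0,"ax":0,"ay":0,"az":0,"hand":0.5},{"dx":-0.03,"dy":0.14,"dz":0,"ax":0,"ay":0,"az":0,"hand":0.5},{"dx":-0.046,"dy":0.23,"dz":0,"ax":0,"ay":0,"az":0,"hand":0.5},{"dx":-0.064,"dy":0.32,"dz":0,"ax":0,"ay":0,"az":0,"hand":0.5},{"dx":-0.08,"dy":0.41,"dz":0,"ax":0,"ay":0,"az":0,"hand":0.5}]'
python3 -m crank '[{"dx":-0.02,"dy":0.09,"dz":0,"ax":0,"ay":0,"az":0,"hand":0.5},{"dx":-0.035,"dy":0.17,"dz":0,"ax":0,"ay":0,"az":0,"hand":0.5},{"dx":-0.047,"dy":0.22,"dz":0,"ax":0,"ay":0,"az":0,"hand":0.5},{"dx":-0.047,"dy":0.24,"dz":0,"ax":0,"ay":0,"az":0,"hand":0.5},{"dx":-0.047,"dy":0.24,"dz":0,"ax":0,"ay":0,"az":0,"hand":0.5}]'
python3 -c "
from h import *
f=eyes.grab_frame('wrist');save(f,'w6.png')
o=manip.get_obs();print(o['tool_pos'],o['ee_rot'])"
```

```text
time: 19.7
tool_pos: [0.5564, -0.1729, 0.0111]
ee_rot: [-3.14, -0.001, -1.649]
contact_force: [0.6, -0.9, 1.0]
grip_width: 0.0629
time: 20.2
tool_pos: [0.5377, -0.0765, 0.0111]
ee_rot: [-3.141, 0.001, -1.648]
contact_force: [-1.0, 3.4, 2.8]
grip_width: 0.0629
[ 0.53791235 -0.07715237  0.01104886] [-3.14124376e+00  9.08816389e-04 -1.64858121e+00]
```

View pics/w6.png

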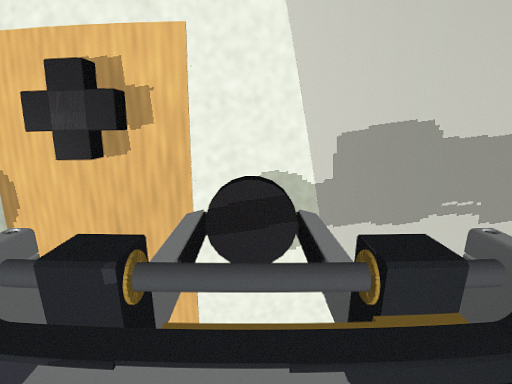

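The disc is held at (222,250). The cross sits ahead on the sheet at (108,73), and the lane is clear.

```bash
python3 -m crank '[{"dx":0.004,"dy":0.05,"dz":0,"ax":0,"ay":0,"az":0,"hand":0.5},{"dx":0.01,"dy":0.12,"dz":0,"ax":0,"ay":0,"az":0,"hand":0.5},{"dx":0.016,"dy":0.2,"dz":0,"ax":0,"ay":0,"az":0,"hand":0.5},{"dx":0.02,"dy":0.26,"dz":0,"ax":0,"ay":0,"az":0,"hand":0.5},{"dx":0.023,"dy":0.299,"dz":0,"ax":0,"ay":0,"az":0,"hand":0.5}]'
python3 -m crank '[{"dx":0,"dy":0,"dz":0,"ax":0,"ay":0,"az":0,"hand":0.5},{"dx":0,"dy":0,"dz":0,"ax":0,"ay":0,"az":0,"hand":0.5},{"dx":0,"dy":0,"dz":0,"ax":0,"ay":0,"az":0,"hand":-1},{"dx":0,"dy":0,"dz":0,"ax":0,"ay":0,"az":0,"hand":-1},{"dx":0,"dy":0,"dz":0,"ax":0,"ay":0,"az":0,"hand":-1}]'
python3 -m crank '[{"dx":0,"dy":0,"dz":0.08,"ax":0,"ay":0,"az":0,"hand":-1},{"dx":-0.1,"dy":0.05,"dz":0.2,"ax":0,"ay":0,"az":0,"hand":-1},{"dx":-0.2,"dy":0.1,"dz":0.3,"ax":0,"ay":0,"az":0,"hand":-1},{"dx":-0.3,"dy":0.1,"dz":0.4,"ax":0,"ay":0,"az":0,"hand":-1},{"dx":-0.35,"dy":0.1,"dz":0.48,"ax":0,"ay":0,"az":0,"hand":-1}]'
python3 - <<'E'
from h import *
f=eyes.grab_frame("wrist");save(f,"w7.png",s=1.2)
o=manip.get_obs();print(o["tool_pos"],o["ee_rot"],o["time"])
c=np.array([.547,.0425]);R=np.array([[.9969,.0787],[-.0787,.9969]]);
for q in dark(f): print(q, "sheet",R@0 if 0 else (np.array([[.9969,-.0787],[.0787,.9969]])@(q[0]-c)).round(3))
for q in cut_out(f,"tin_mid")[:2]:
    ys,xs=np.nonzero(q["pixels"]);P=np.array([pix2w(f,a,b,.062)[:2] for a,b in zip(ys[::5],xs[::5])]);print("tin",q["p"],P.mean(0),P.min(0),P.max(0))
for lo,hi,n,bb in(((10,80,90),(22,255,255),"sheet",(0,384,150,512)),):
    P=blob(f,lo,hi,bb,0);rc=cv2.minAreaRect(P);print(n,rc,cv2.boxPoints(rc).round(3).tolist())
E
```

```text
time: 20.75
tool_pos: [0.548, 0.0415, 0.0111]
ee_rot: [-3.14, -0.001, -1.649]
contact_force: [0.6, -2.3, 3.3]
grip_width: 0.0629
time: 21.25
tool_pos: [0.5459, 0.041, 0.01]
ee_rot: [3.14, -0.001, -1.65]
contact_force: [-0.2, 0.1, 0.1]
grip_width: 0.0835
time: 21.75
tool_pos: [0.4151, 0.0812, 0.1881]
ee_rot: [3.138, -0.0, -1.649]
contact_force: [-0.0, -0.3, 0.8]
grip_width: 0.094
[0.41583353 0.08172191 0.19536255] [-3.13483971e+00  3.62316296e-04 -1.64752848e+00] 21.8
(array([0.6093, 0.0365], dtype=float32), array([0.062, 0.036]), 86.0, (13, 276), np.int32(1247)) sheet [ 0.063 -0.001]
(array([0.5464, 0.042 ], dtype=float32), array([0.061, 0.063]), 85.7, (68, 275), np.int32(2192)) sheet [-0.001 -0.001]
(array([0.4687, 0.0457], dtype=float32), array([0.055, 0.063]), 85.7, (133, 275), np.int32(1694)) sheet [-0.078 -0.003]
tin 0.89 [0.55385157 0.20215534] [0.51982262 0.16305601] [0.58928801 0.24119779]
tin 0.18 [0.50894779 0.05522593] [ 0.4046433  -0.01969664] [0.60932036 0.18990482]
sheet ((0.5256143808364868, 0.04279179126024246), (0.14999587833881378, 0.21192704141139984), 85.34542846679688) [[0.414000004529953, -0.023000000044703484], [0.625, -0.04100000113248825], [0.6370000243186951, 0.10899999737739563], [0.4259999990463257, 0.12600000202655792]]
```

View pics/w7.png

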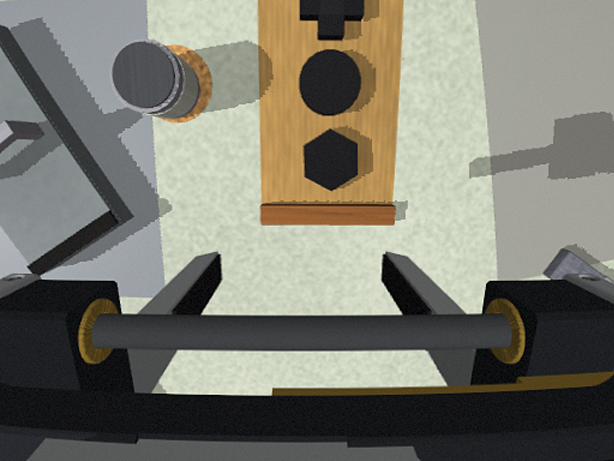

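All three cut-outs lie on the sheet at sheet x of about +0.077, 0 and −0.078 (disc at (68,275), hexagon at (133,275)), and the tin stands on its mark. Next is the cover: turn the wrist and hover over it.

```bash
python3 -m crank '[{"dx":0.06,"dy":0.1,"dz":0.05,"ax":0,"ay":0,"az":0.095,"hand":-1},{"dx":0.1,"dy":0.2,"dz":0.1,"ax":0,"ay":0,"az":0.19,"hand":-1},{"dx":0.15,"dy":0.3,"dz":0.15,"ax":0,"ay":0,"az":0.285,"hand":-1},{"dx":0.2,"dy":0.4,"dz":0.17,"ax":0,"ay":0,"az":0.38,"hand":-1},{"dx":0.25,"dy":0.5,"dz":0.17,"ax":0,"ay":0,"az":0.475,"hand":-1}]'
python3 -m crank '[{"dx":0.036,"dy":0.12,"dz":0,"ax":0,"ay":0,"az":0.095,"hand":-1},{"dx":0.036,"dy":0.12,"dz":0,"ax":0,"ay":0,"az":0.19,"hand":-1},{"dx":0.036,"dy":0.12,"dz":0,"ax":0,"ay":0,"az":0.285,"hand":-1},{"dx":0.036,"dy":0.12,"dz":0,"ax":0,"ay":0,"az":0.38,"hand":-1},{"dx":0.036,"dy":0.12,"dz":0,"ax":0,"ay":0,"az":0.475,"hand":-1}]'
python3 -m crank '[{"dx":0,"dy":0,"dz":0,"ax":0,"ay":0,"az":0.095,"hand":-1},{"dx":0,"dy":0,"dz":0,"ax":0,"ay":0,"az":0.19,"hand":-1},{"dx":0,"dy":0,"dz":0,"ax":0,"ay":0,"az":0.285,"hand":-1},{"dx":0,"dy":0,"dz":0,"ax":0,"ay":0,"az":0.368,"hand":-1},{"dx":0,"dy":0,"dz":0,"ax":0,"ay":0,"az":0.368,"hand":-1}]'
python3 - <<'E'
from h import *
f=eyes.grab_frame("wrist");save(f,"w8.png",s=1.2)
o=manip.get_obs();print(o["tool_pos"],o["ee_rot"],o["time"])
for k,z in(("cover_handle",.066),("heel",0),("cover",0)):
    for q in place_of(f,k)[:2]: print(k,q["p"],q["point"],pix2w(f,*q["point"],z))
for q in cut_out(f,"cover")[:2]: np.save("cov.npy",q["pixels"]);print(q["p"],q["rect"])
E
```

```text
time: 22.35
tool_pos: [0.5198, 0.2825, 0.2568]
ee_rot: [-3.14, -0.001, -0.897]
contact_force: [0.7, -0.4, 0.2]
grip_width: 0.0941
time: 22.85
tool_pos: [0.5324, 0.3286, 0.2538]
ee_rot: [3.14, 0.002, -0.151]
contact_force: [-0.4, -0.2, 0.8]
grip_width: 0.0938
time: 23.35
tool_pos: [0.5324, 0.3284, 0.2542]
ee_rot: [3.141, 0.003, 0.42]
contact_force: [0.5, -0.0, -0.1]
grip_width: 0.0943
[0.53239481 0.32848418 0.25449275] [3.14133729e+00 2.27549810e-03 4.18102196e-01] 23.4
cover_handle 0.65 [129.0, 249.2] [0.50391871 0.38399591 0.066     ]
heel 0.86 [128.2, 173.1] [0.39357758 0.33588381 0.        ]
heel 0.61 [295.1, 152.7] [0.46203817 0.03887644 0.        ]
cover 0.58 [126.5, 250.6] [0.50401104 0.387601   0.        ]
0.76 [163.0, 83.0, 178.2, 90.2]
```

View pics/w8.png

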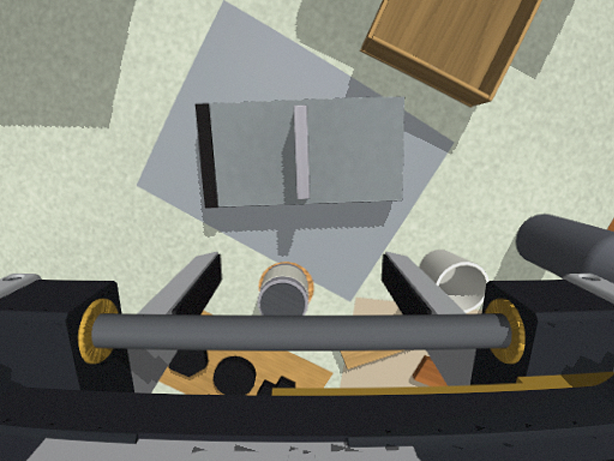

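The wrist view shows the cover with its heel strip at (129,172) and its bar running from (89,251) to (166,252). The tin is at (246,235). I'll work out the pose from the corners.

```bash
python3 - <<'E'
from h import *
f=eyes.grab_frame("wrist");im=f["image"];s=1.2
C=[pix2w(f,r/s,c/s,.033)[:2] for c,r in((195,104),(403,97),(403,202),(205,208))]
C=np.array(C);print(C.round(4),"centre",C.mean(0))
e=[C[1]-C[0],C[2]-C[3],C[0]-C[3],C[1]-C[2]];print([(round(float(np.hypot(*v)),4),round(float(np.degrees(np.arctan2(v[1],v[0]))),1)) for v in e])
b=np.array([pix2w(f,r/s,c/s,.073)[:2] for c,r in((301,107),(302,199))]);print("bar",b,b.mean(0),np.hypot(*(b[0]-b[1])),np.degrees(np.arctan2(*(b[0]-b[1])[::-1])))
# bar bright mask refine
g=im.min(2);m=np.zeros_like(g);m[80:175,225:275]=(g[80:175,225:275]>135)
n,l,st,ce=cv2.connectedComponentsWithStats(m.astype(np.uint8));i=1+np.argmax(st[1:,4]);ys,xs=np.nonzero(l==i)
P=np.array([pix2w(f,a,b_,.073)[:2] for a,b_ in zip(ys,xs)]).astype(np.float32);print(len(P),cv2.minAreaRect(P),P.mean(0),"depthz",np.median([pix2w(f,a,b_)[2] for a,b_ in zip(ys,xs)]))
E
```

```text
[[0.3676 0.3887]
 [0.5884 0.4959]
 [0.6464 0.385 ]
 [0.4226 0.2767]] centre [0.50623847 0.38656824]
[(0.2455, 25.9), (0.2487, 25.8), (0.1248, 116.1), (0.1251, 117.6)]
bar [[0.48594904 0.43117437]
 [0.52703931 0.34186438]] [0.50649417 0.38651937] 0.09830912528925932 114.70649554825762
855 ((0.5023537874221802, 0.387991726398468), (0.02034638077020645, 0.10246387124061584), 25.177907943725586) [0.5043127  0.38962093] depthz 0.07229492130659865
```

```bash
python3 -m crank '[{"dx":-0.066,"dy":0.145,"dz":-0.06,"ax":0,"ay":0,"az":0.018,"hand":-1},{"dx":-0.066,"dy":0.145,"dz":-0.16,"ax":0,"ay":0,"az":0.018,"hand":-1},{"dx":-0.066,"dy":0.145,"dz":-0.26,"ax":0,"ay":0,"az":0.018,"hand":-1},{"dx":-0.066,"dy":0.145,"dz":-0.36,"ax":0,"ay":0,"az":0.018,"hand":-1},{"dx":-0.066,"dy":0.145,"dz":-0.43,"ax":0,"ay":0,"az":0.018,"hand":-1}]'
python3 -m crank '[{"dx":0,"dy":0,"dz":-0.03,"ax":0,"ay":0,"az":0,"hand":-1},{"dx":0,"dy":0,"dz":-0.06,"ax":0,"ay":0,"az":0,"hand":-1},{"dx":0,"dy":0,"dz":-0.087,"ax":0,"ay":0,"az":0,"hand":-1},{"dx":0,"dy":0,"dz":-0.087,"ax":0,"ay":0,"az":0,"hand":-1}]'
```

```text
time: 24.15
tool_pos: [0.5041, 0.3865, 0.0809]
ee_rot: [3.141, 0.004, 0.45]
contact_force: [-0.9, -0.3, 0.7]
grip_width: 0.0937
time: 24.55
tool_pos: [0.5058, 0.387, 0.0488]
ee_rot: [3.142, 0.001, 0.449]
contact_force: [0.4, 1.0, -0.2]
grip_width: 0.0938
```

```bash
for i in 1 2 3; do :; done; python3 -m crank '[{"dx":0,"dy":0,"dz":0,"ax":0,"ay":0,"az":0,"hand":1},{"dx":0,"dy":0,"dz":0,"ax":0,"ay":0,"az":0,"hand":1},{"dx":0,"dy":0,"dz":0,"ax":0,"ay":0,"az":0,"hand":1},{"dx":0,"dy":0,"dz":0,"ax":0,"ay":0,"az":0,"hand":1},{"dx":0,"dy":0,"dz":0,"ax":0,"ay":0,"az":0,"hand":1}]'
python3 -m crank '[{"dx":0,"dy":0,"dz":0,"ax":0,"ay":0,"az":0,"hand":1},{"dx":0,"dy":0,"dz":0,"ax":0,"ay":0,"az":0,"hand":1},{"dx":0,"dy":0,"dz":0,"ax":0,"ay":0,"az":0,"hand":1},{"dx":0,"dy":0,"dz":0,"ax":0,"ay":0,"az":0,"hand":1},{"dx":0,"dy":0,"dz":0,"ax":0,"ay":0,"az":0,"hand":1}]'
python3 -m crank '[{"dx":0,"dy":0,"dz":0,"ax":0,"ay":0,"az":0,"hand":1},{"dx":0,"dy":0,"dz":0,"ax":0,"ay":0,"az":0,"hand":1},{"dx":0,"dy":0,"dz":0,"ax":0,"ay":0,"az":0,"hand":1},{"dx":0,"dy":0,"dz":0,"ax":0,"ay":0,"az":0,"hand":1},{"dx":0,"dy":0,"dz":0,"ax":0,"ay":0,"az":0,"hand":1}]'
```

```text
time: 25.05
tool_pos: [0.5061, 0.3873, 0.0497]
ee_rot: [-3.142, -0.001, 0.45]
contact_force: [-0.3, 0.3, -0.2]
grip_width: 0.0574
time: 25.55
tool_pos: [0.5059, 0.3871, 0.0493]
ee_rot: [-3.142, 0.0, 0.45]
contact_force: [-0.1, 0.1, -0.7]
grip_width: 0.0173
time: 26.05
tool_pos: [0.5059, 0.3871, 0.0493]
ee_rot: [3.142, 0.0, 0.45]
contact_force: [0.6, -0.0, 0.2]
grip_width: 0.0139
```

```bash
python3 -m crank '[{"dx":0,"dy":0,"dz":0.04,"ax":0,"ay":0,"az":0,"hand":1},{"dx":0,"dy":0,"dz":0.1,"ax":0,"ay":0,"az":0,"hand":1},{"dx":0,"dy":0,"dz":0.17,"ax":0,"ay":0,"az":0,"hand":1},{"dx":0,"dy":0,"dz":0.24,"ax":0,"ay":0,"az":0,"hand":1},{"dx":0,"dy":0,"dz":0.3,"ax":0,"ay":0,"az":0,"hand":1}]'
python3 -m crank '[{"dx":0,"dy":0,"dz":0,"ax":0,"ay":0,"az":0,"hand":1},{"dx":0,"dy":0,"dz":0,"ax":0,"ay":0,"az":0,"hand":1}]'
python3 - <<'E'
from h import *
t=eyes.grab_frame("top")
im=t["image"]
for q in dark(t,70): print(q)
save(t,"t9.png",crop=(110,270,90,290),s=3)
E
```

```text
time: 26.55
tool_pos: [0.5047, 0.3865, 0.1694]
ee_rot: [3.141, 0.003, 0.45]
contact_force: [0.7, 0.5, -8.9]
grip_width: 0.0135
time: 26.75
tool_pos: [0.5051, 0.3867, 0.1683]
ee_rot: [3.141, 0.002, 0.45]
contact_force: [-0.4, -0.1, -9.2]
grip_width: 0.0137
(array([ 0.769 , -0.0456], dtype=float32), array([0.046, 0.046]), 0.8, (128, 259), np.int32(155))
(array([0.6213, 0.0347], dtype=float32), array([0.055, 0.055]), 40.9, (170, 235), np.int32(200))
(array([0.5462, 0.0417], dtype=float32), array([0.056, 0.059]), 0.9, (191, 232), np.int32(247))
(array([0.4687, 0.045 ], dtype=float32), array([0.054, 0.056]), 81.6, (213, 231), np.int32(210))
(array([ 0.1015, -0.5844], dtype=float32), array([0.078, 0.061]), 30.9, (326, 416), np.int32(230))
```

View pics/t9.png

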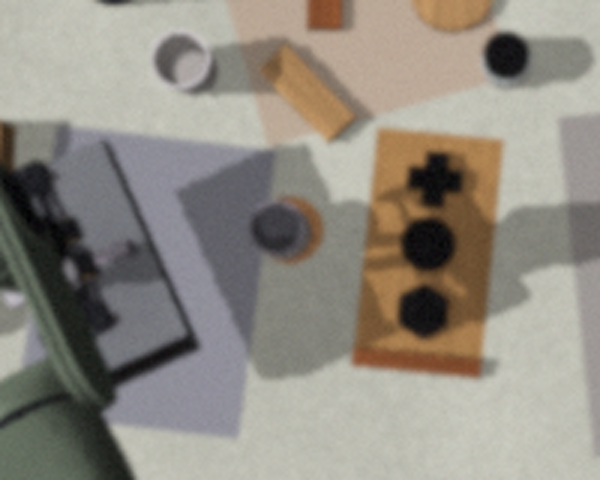

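All the cut-outs are still in place. I'll check the tin more exactly, since its lid at (186,184) looks off the mark, which may be parallax.

```bash
python3 - <<'E'
from h import *
t=eyes.grab_frame("top");g=eyes.grab_frame("scene")
print("lid top",pix2w(t,186.3,184,.062))
for F,n in((t,"top"),(g,"scene")):
    for q in place_of(F,"tin_mid")[:2]: print(n,q["p"],q["point"],pix2w(F,*q["point"],.031))
    for q in cut_out(F,"tin_mid")[:2]:
        ys,xs=np.nonzero(q["pixels"]);print(n,q["p"],ys.mean(),xs.mean(),pix2w(F,ys.mean(),xs.mean(),.04))
save(g,"g9.png",crop=(130,200,270,370),s=7)
E
```

```text
lid top [0.55595529 0.20322647 0.062     ]
top 0.91 [186.0, 183.3] [0.55967111 0.21097735 0.031     ]
top 0.6 186.47774480712167 182.83679525222553 [0.55720589 0.21096935 0.04      ]
```

View pics/g9.png

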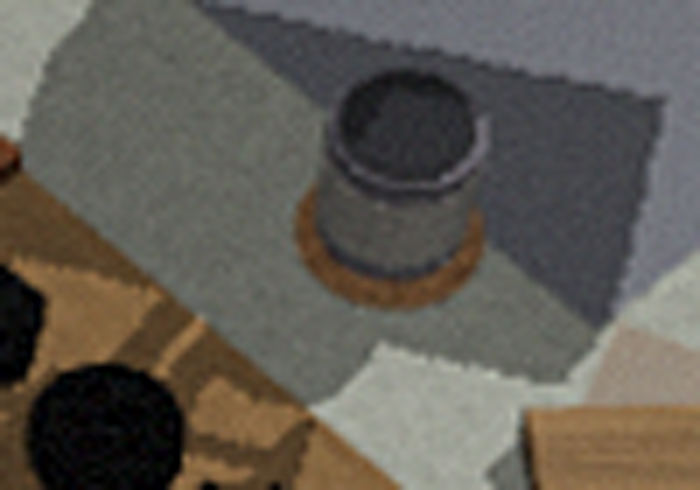

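The tin stands centred on its mark (lid at (147,328), even cork rim around it). I'll carry the cover across.

```bash
python3 -m crank '[{"dx":0.008,"dy":-0.05,"dz":0,"ax":0,"ay":0,"az":-0.02,"hand":1},{"dx":0.018,"dy":-0.13,"dz":0,"ax":0,"ay":0,"az":-0.06,"hand":1},{"dx":0.028,"dy":-0.22,"dz":0,"ax":0,"ay":0,"az":-0.1,"hand":1},{"dx":0.04,"dy":-0.32,"dz":0,"ax":0,"ay":0,"az":-0.14,"hand":1},{"dx":0.05,"dy":-0.42,"dz":0,"ax":0,"ay":0,"az":-0.18,"hand":1}]'
python3 -m crank '[{"dx":0.013,"dy":-0.1,"dz":0,"ax":0,"ay":0,"az":-0.04,"hand":1},{"dx":0.026,"dy":-0.2,"dz":0,"ax":0,"ay":0,"az":-0.08,"hand":1},{"dx":0.04,"dy":-0.3,"dz":0,"ax":0,"ay":0,"az":-0.12,"hand":1},{"dx":0.05,"dy":-0.39,"dz":0,"ax":0,"ay":0,"az":-0.15,"hand":1},{"dx":0.055,"dy":-0.441,"dz":0,"ax":0,"ay":0,"az":-0.157,"hand":1}]'
python3 -m crank '[{"dx":0,"dy":0,"dz":0,"ax":0,"ay":0,"az":0,"hand":1},{"dx":0,"dy":0,"dz":0,"ax":0,"ay":0,"az":0,"hand":1},{"dx":0,"dy":0,"dz":0,"ax":0,"ay":0,"az":0,"hand":1}]'
```

```text
time: 27.6
tool_pos: [0.5259, 0.2178, 0.1692]
ee_rot: [3.141, -0.0, 0.165]
contact_force: [0.6, -0.7, -8.4]
grip_width: 0.014
time: 28.1
tool_pos: [0.5483, 0.0395, 0.1695]
ee_rot: [3.14, -0.001, -0.083]
contact_force: [0.8, 0.7, -8.9]
grip_width: 0.014
time: 28.4
tool_pos: [0.5477, 0.0435, 0.1692]
ee_rot: [-3.141, 0.0, -0.079]
contact_force: [1.0, -0.1, -8.1]
grip_width: 0.0136
```

```bash
python3 -m crank '[{"dx":-0.008,"dy":0,"dz":0,"ax":-0.0025,"ay":-0.032,"az":0,"hand":1},{"dx":-0.016,"dy":0,"dz":0,"ax":-0.005,"ay":-0.064,"az":0,"hand":1},{"dx":-0.024,"dy":0,"dz":-0.03,"ax":-0.0075,"ay":-0.096,"az":0,"hand":1},{"dx":-0.032,"dy":0,"dz":-0.08,"ax":-0.01,"ay":-0.127,"az":0,"hand":1},{"dx":-0.032,"dy":0,"dz":-0.12,"ax":-0.01,"ay":-0.127,"az":0,"hand":1}]'
python3 -m crank '[{"dx":0,"dy":0,"dz":-0.03,"ax":0,"ay":0,"az":0,"hand":1},{"dx":0,"dy":0,"dz":-0.046,"ax":0,"ay":0,"az":0,"hand":1},{"dx":0,"dy":0,"dz":-0.046,"ax":0,"ay":0,"az":0,"hand":1},{"dx":0,"dy":0,"dz":-0.046,"ax":0,"ay":0,"az":0,"hand":1}]'
python3 - <<'E'
from h import *
g=eyes.grab_frame("scene");save(g,"g10.png",crop=(90,260,200,400),s=4)
f=eyes.grab_frame("wrist");save(f,"w10.png")
o=manip.get_obs();print(o["tool_pos"],o["ee_rot"],o["wrist_torque"],o["grip_width"])
# cover top-face slope from scene depth
for q in cut_out(g,"cover")[:1]:
    ys,xs=np.nonzero(cv2.erode(q["pixels"].astype(np.uint8),np.ones((3,3))));P=np.array([pix2w(g,a,b) for a,b in zip(ys,xs)])
    print(q["p"],len(P));np.save("cp.npy",P)
    Q=P.copy()
    for _ in range(8):
        c,*_r=np.linalg.lstsq(np.c_[Q[:,:2],np.ones(len(Q))],Q[:,2],rcond=None);e=Q[:,2]-np.c_[Q[:,:2],np.ones(len(Q))]@c;Q=Q[abs(e)<max(.003,1.5*e.std())]
    print("plane",c,"n",len(Q),"angle",np.arctan(np.hypot(*c[:2])),"res",e.std())
E
```

```text
time: 28.9
tool_pos: [0.5313, 0.0446, 0.1195]
ee_rot: [-3.141, -0.195, -0.077]
contact_force: [-1.0, 0.6, -10.2]
grip_width: 0.0138
time: 29.3
tool_pos: [0.5361, 0.0429, 0.1037]
ee_rot: [-3.141, -0.201, -0.079]
contact_force: [1.7, -1.0, -9.1]
grip_width: 0.0138
[0.53645024 0.04267229 0.10412012] [-3.14135479 -0.2023917  -0.07958738] [ 0.01259213  0.4239151  -0.00499894] 0.013657933595934871
0.91 3150
plane [ 0.20341878 -0.01505791 -0.02263848] n 2166 angle 0.20121506622570676 res 0.0014021651434898421
```

View pics/g10.png

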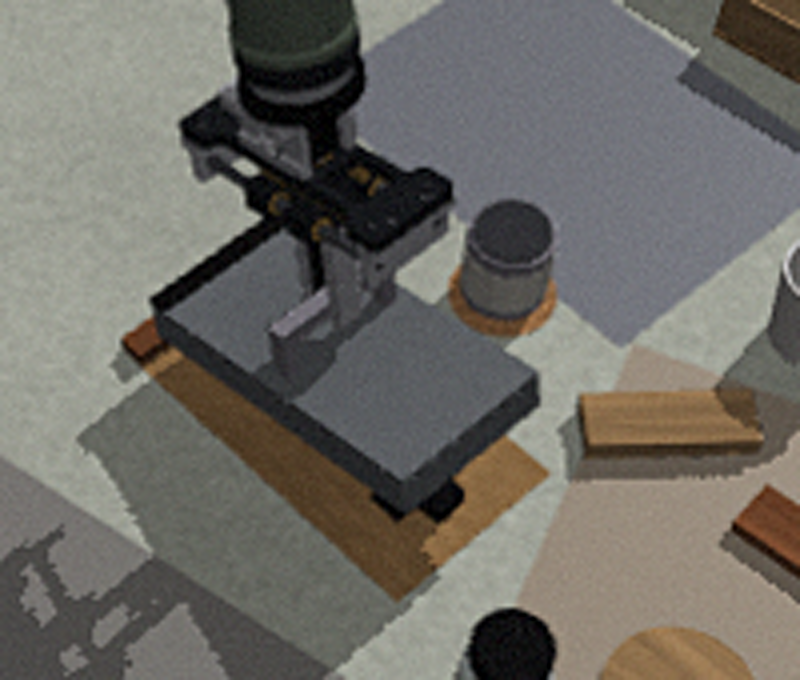

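The cover is held at a 0.201 rad tilt, square to the sheet, with its heel over the stop end at about 31 mm height. The cut-outs lie untouched below. I'll lower the heel slowly.

```bash
python3 -m crank '[{"dx":-0.003,"dy":0,"dz":-0.015,"ax":0,"ay":0,"az":0,"hand":1},{"dx":-0.003,"dy":0,"dz":-0.035,"ax":0,"ay":0,"az":0,"hand":1},{"dx":-0.003,"dy":0,"dz":-0.052,"ax":0,"ay":0,"az":0,"hand":1},{"dx":-0.003,"dy":0,"dz":-0.065,"ax":0,"ay":0,"az":0,"hand":1},{"dx":-0.003,"dy":0,"dz":-0.065,"ax":0,"ay":0,"az":0,"hand":1}]'
python3 -m crank '[{"dx":0,"dy":0,"dz":-0.004,"ax":0,"ay":0,"az":0,"hand":1},{"dx":0,"dy":0,"dz":-0.008,"ax":0,"ay":0,"az":0,"hand":1},{"dx":0,"dy":0,"dz":-0.008,"ax":0,"ay":0,"az":0,"hand":1}]'
python3 -c "
from h import *
o=manip.get_obs();print(o['tool_pos'],o['contact_force'],o['wrist_torque'])"
```

```text
time: 29.95
tool_pos: [0.5332, 0.0427, 0.0757]
ee_rot: [-3.141, -0.198, -0.08]
contact_force: [-1.3, 1.1, -9.1]
grip_width: 0.0137
time: 30.25
tool_pos: [0.5338, 0.0428, 0.0736]
ee_rot: [-3.141, -0.2, -0.08]
contact_force: [-0.8, -0.7, -8.8]
grip_width: 0.0133
[0.53375187 0.04276826 0.0735741 ] [-0.81881894 -0.65962022 -8.81650989] [-0.00238219  0.415481    0.0491306 ]
```

```bash
python3 -m crank '[{"dx":0,"dy":0,"dz":-0.004,"ax":0,"ay":0,"az":0,"hand":1},{"dx":0,"dy":0,"dz":-0.004,"ax":0,"ay":0,"az":0,"hand":1},{"dx":0,"dy":0,"dz":-0.004,"ax":0,"ay":0,"az":0,"hand":1}]'
python3 -c "
from h import *
o=manip.get_obs();print(o['tool_pos'],o['contact_force'],o['wrist_torque'])"
python3 -m crank '[{"dx":0.002,"dy":0,"dz":-0.003,"ax":0,"ay":0,"az":0,"hand":1},{"dx":0.002,"dy":0,"dz":-0.003,"ax":0,"ay":0,"az":0,"hand":1},{"dx":0.002,"dy":0,"dz":-0.003,"ax":0,"ay":0,"az":0,"hand":1}]'
python3 - <<'E'
from h import *
o=manip.get_obs();print(o['tool_pos'],o['contact_force'],o['wrist_torque'])
g=eyes.grab_frame("scene")
for q in cut_out(g,"cover")[:1]:
    ys,xs=np.nonzero(cv2.erode(q["pixels"].astype(np.uint8),np.ones((3,3))));Q=np.array([pix2w(g,a,b) for a,b in zip(ys,xs)])
    for _ in range(8):
        c,*_r=np.linalg.lstsq(np.c_[Q[:,:2],np.ones(len(Q))],Q[:,2],rcond=None);e=Q[:,2]-np.c_[Q[:,:2],np.ones(len(Q))]@c;Q=Q[abs(e)<max(.003,1.5*e.std())]
    print("plane",c,"angle",np.arctan(np.hypot(*c[:2])))
    # heel-edge height: plane z at heel top minus 33 mm along the normal
    n=np.array([-c[0],-c[1],1]);n/=np.linalg.norm(n);h=np.array([.4184+.006-.033*.2,.0527]);print("heel z ~",c@[h[0],h[1],1]-.033*n[2])
E
```

```text
time: 30.55
tool_pos: [0.5343, 0.0427, 0.0725]
ee_rot: [-3.141, -0.201, -0.08]
contact_force: [1.5, -0.2, -7.5]
grip_width: 0.0142
[0.53433173 0.04268885 0.07251299] [ 1.54319151 -0.16126528 -7.51790624] [0.02428308 0.36962453 0.02944117]
time: 30.85
tool_pos: [0.5353, 0.0426, 0.0714]
ee_rot: [-3.141, -0.201, -0.08]
contact_force: [-0.1, -0.0, -5.1]
grip_width: 0.014
[0.53526276 0.04262321 0.07140887] [-0.05847318 -0.03790185 -5.06525687] [-0.02122817  0.53069776  0.02219366]
plane [ 0.00888332 -0.00680161  0.0119566 ] angle 0.011187708239189369
heel z ~ -0.01768832570673085
```

The plane fit at this pose latched onto the wrong region, so I disregard it. The held weight dropping from 8.8 N to 5 N at the expected height shows the heel resting. Now I'll pivot about the heel, gently.

```bash
python3 -m crank '[{"dx":0.0034,"dy":0,"dz":-0.005,"ax":0.001,"ay":0.0127,"az":0,"hand":1},{"dx":0.0068,"dy":0,"dz":-0.010,"ax":0.002,"ay":0.0254,"az":0,"hand":1},{"dx":0.0102,"dy":-0.001,"dz":-0.016,"ax":0.003,"ay":0.0381,"az":0,"hand":1},{"dx":0.0136,"dy":-0.001,"dz":-0.0215,"ax":0.004,"ay":0.0508,"az":0,"hand":1},{"dx":0.017,"dy":-0.001,"dz":-0.027,"ax":0.005,"ay":0.0635,"az":0,"hand":1}]'
python3 -m crank '[{"dx":0,"dy":0,"dz":0,"ax":0,"ay":0,"az":0,"hand":1},{"dx":0,"dy":0,"dz":0,"ax":0,"ay":0,"az":0,"hand":1}]'
python3 -c "
from h import *
g=eyes.grab_frame('scene');save(g,'g11.png',crop=(90,260,200,400),s=4)
o=manip.get_obs();print(o['tool_pos'],o['ee_rot'],o['contact_force'],o['wrist_torque'])"
```

```text
time: 31.45
tool_pos: [0.5418, 0.0423, 0.0598]
ee_rot: [-3.142, -0.098, -0.08]
contact_force: [0.3, 0.2, -5.9]
grip_width: 0.0136
time: 31.65
tool_pos: [0.5419, 0.0423, 0.06]
ee_rot: [-3.142, -0.1, -0.08]
contact_force: [1.1, 0.4, -5.9]
grip_width: 0.014
[0.54178197 0.04227042 0.06011868] [ 3.14157505 -0.10047088 -0.07952453] [ 0.19842601 -0.87360165 -4.92092334] [-0.07765867  0.23985606 -0.02722731]
```

View pics/g11.png

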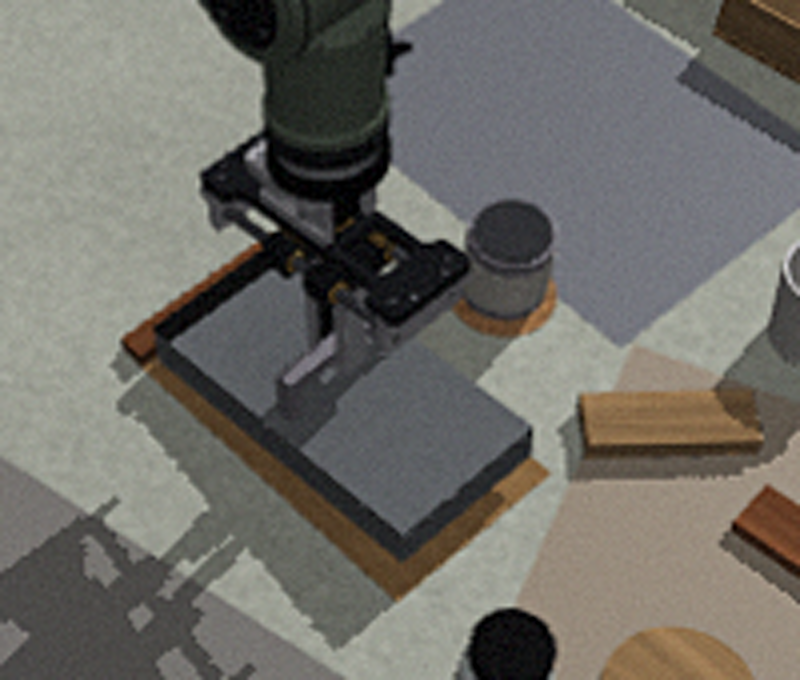

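The heel lies on the table along the stop ((170,245) in the full frame) with the far end half down. I'll finish the pivot.

```bash
python3 -m crank '[{"dx":0.003,"dy":0,"dz":-0.0055,"ax":0.001,"ay":0.0127,"az":0,"hand":1},{"dx":0.006,"dy":0,"dz":-0.011,"ax":0.002,"ay":0.0254,"az":0,"hand":1},{"dx":0.009,"dy":-0.001,"dz":-0.0165,"ax":0.003,"ay":0.0381,"az":0,"hand":1},{"dx":0.0115,"dy":-0.001,"dz":-0.022,"ax":0.004,"ay":0.0508,"az":0,"hand":1},{"dx":0.0138,"dy":-0.001,"dz":-0.0275,"ax":0.005,"ay":0.0637,"az":0,"hand":1}]'
python3 -m crank '[{"dx":0,"dy":0,"dz":0,"ax":0,"ay":0,"az":0,"hand":1},{"dx":0,"dy":0,"dz":0,"ax":0,"ay":0,"az":0,"hand":1},{"dx":0,"dy":0,"dz":0,"ax":0,"ay":0,"az":0,"hand":1}]'
python3 -c "
from h import *
o=manip.get_obs();print(o['tool_pos'],o['ee_rot'],o['contact_force'],o['wrist_torque'])"
```

```text
time: 32.2
tool_pos: [0.5462, 0.042, 0.0493]
ee_rot: [3.141, 0.005, -0.079]
contact_force: [-9.3, 1.2, 11.7]
grip_width: 0.0136
time: 32.5
tool_pos: [0.5473, 0.0419, 0.0494]
ee_rot: [3.142, -0.0, -0.08]
contact_force: [-2.3, -0.2, -2.2]
grip_width: 0.0134
[0.54726107 0.04193804 0.04935103] [ 3.14153374e+00 -1.01274595e-04 -7.95082268e-02] [-2.27211258 -0.20689134 -2.15331953] [0.01838992 0.30442493 0.0477762 ]
```

```bash
python3 -m crank '[{"dx":0,"dy":0,"dz":0,"ax":0,"ay":0,"az":0,"hand":0.5},{"dx":0,"dy":0,"dz":0,"ax":0,"ay":0,"az":0,"hand":0.2},{"dx":0,"dy":0,"dz":0,"ax":0,"ay":0,"az":0,"hand":0},{"dx":0,"dy":0,"dz":0,"ax":0,"ay":0,"az":0,"hand":0},{"dx":0,"dy":0,"dz":0,"ax":0,"ay":0,"az":0,"hand":0}]'
python3 -m crank '[{"dx":0,"dy":0,"dz":0.03,"ax":0,"ay":0,"az":0,"hand":0},{"dx":0,"dy":0,"dz":0.08,"ax":0,"ay":0,"az":0,"hand":0},{"dx":0,"dy":0,"dz":0.18,"ax":0,"ay":0,"az":0,"hand":0},{"dx":-0.1,"dy":-0.1,"dz":0.3,"ax":0,"ay":0,"az":0,"hand":0},{"dx":-0.2,"dy":-0.2,"dz":0.4,"ax":0,"ay":0,"az":0,"hand":0}]'
python3 -m crank '[{"dx":-0.1,"dy":-0.4,"dz":0.1,"ax":0,"ay":0,"az":0,"hand":0},{"dx":-0.1,"dy":-0.4,"dz":0.1,"ax":0,"ay":0,"az":0,"hand":0},{"dx":-0.1,"dy":-0.4,"dz":0.1,"ax":0,"ay":0,"az":0,"hand":0},{"dx":-0.1,"dy":-0.4,"dz":0.1,"ax":0,"ay":0,"az":0,"hand":0},{"dx":-0.1,"dy":-0.4,"dz":0.1,"ax":0,"ay":0,"az":0,"hand":0}]'
python3 - <<'E'
from h import *
t=eyes.grab_frame("top");g=eyes.grab_frame("scene");save(g,"g12.png",s=1.5)
for n,F in(("top",t),("scene",g)):
    for k,z in(("heel",0),("cover_handle",.066),("tin_mid",.031),("brush",0),("tape",0),("dish",0),("offcut",0),("water_cup",0),("pot",0)):
        for q in place_of(F,k)[:1]: print(n,k,round(q["p"],2),pix2w(F,*q["point"],z)[:2].round(3))
q=cut_out(t,"cover")[0];ys,xs=np.nonzero(q["pixels"]);P=np.array([pix2w(t,a,b,.033)[:2] for a,b in zip(ys,xs)]).astype(np.float32);print(cv2.minAreaRect(P))
q=cut_out(g,"cover")[0];ys,xs=np.nonzero(cv2.erode(q["pixels"].astype(np.uint8),np.ones((3,3))));Q=np.array([pix2w(g,a,b) for a,b in zip(ys,xs)]);Q=Q[(Q[:,2]>.025)&(Q[:,2]<.042)]
c=np.linalg.lstsq(np.c_[Q[:,:2],np.ones(len(Q))],Q[:,2],rcond=None)[0];print("plane",c,len(Q),Q[:,2].mean(),Q[:,:2].min(0),Q[:,:2].max(0))
E
```

```text
time: 33.0
tool_pos: [0.5475, 0.0419, 0.0495]
ee_rot: [3.142, -0.001, -0.08]
contact_force: [-0.0, -0.3, -0.5]
grip_width: 0.0462
time: 33.5
tool_pos: [0.4922, -0.0137, 0.1861]
ee_rot: [3.141, -0.003, -0.077]
contact_force: [-0.2, -0.3, -0.1]
grip_width: 0.0468
time: 34.0
tool_pos: [0.4518, -0.1764, 0.2254]
ee_rot: [3.139, -0.003, -0.084]
contact_force: [-0.8, -0.2, -0.1]
grip_width: 0.0472
top heel 0.84 [0.423 0.051]
top cover_handle 0.65 [0.557 0.205]
top tin_mid 0.92 [0.569 0.214]
top brush 0.79 [ 0.275 -0.306]
top tape 0.51 [ 0.704 -0.31 ]
top dish 0.62 [ 0.708 -0.312]
top offcut 0.65 [0.715 0.192]
top water_cup 0.84 [0.75  0.331]
top pot 0.52 [ 0.76  -0.041]
scene heel 0.97 [0.43  0.048]
scene cover_handle 0.86 [0.543 0.041]
scene tin_mid 0.98 [0.553 0.211]
scene brush 0.66 [ 0.267 -0.305]
scene tape 0.96 [ 0.507 -0.53 ]
scene dish 0.94 [ 0.708 -0.321]
scene offcut 0.93 [0.718 0.191]
scene water_cup 0.77 [0.754 0.314]
scene pot 0.87 [ 0.764 -0.055]
((0.5452346801757812, 0.04233059287071228), (0.1283833533525467, 0.2516670227050781), 84.99950408935547)
plane [-0.00240406  0.00102653  0.03330633] 2991 0.03200211705299658 [ 0.42480176 -0.03177499] [0.67601585 0.10566191]
```

View pics/g12.png

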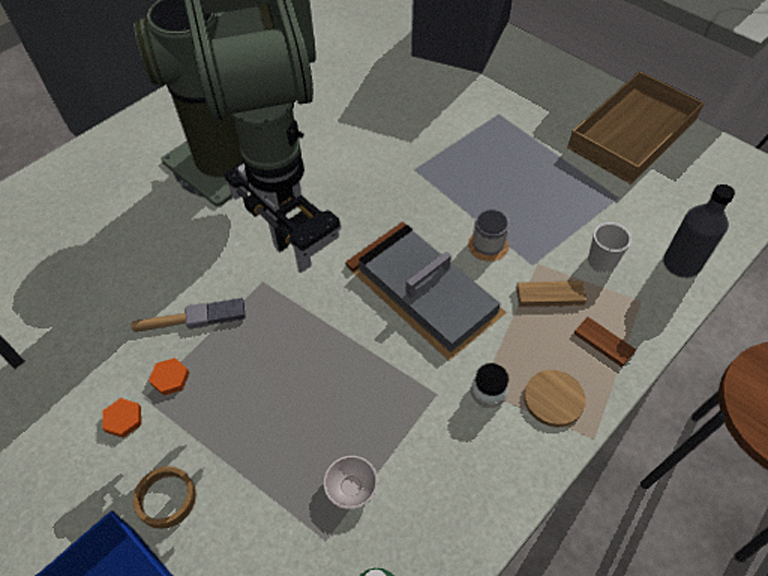

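The cover lies flat at (193,288) on the sheet with its heel at the stop. The tin is on its mark at (157,326), and everything else is where it was. I'll hand in.

```bash
python3 -m crank '[{"dx":0,"dy":0,"dz":0,"ax":0,"ay":0,"az":0,"hand":0},{"dx":0,"dy":0,"dz":0,"ax":0,"ay":0,"az":0,"hand":0},{"dx":0,"dy":0,"dz":0,"ax":0,"ay":0,"az":0,"hand":0}]'; python3 -c "
from h import *
print(manip.close_job())"
```

```text
time: 35.4
tool_pos: [0.4517, -0.1734, 0.2233]
ee_rot: [3.142, 0.0, -0.08]
contact_force: [-0.8, 0.6, 0.2]
grip_width: 0.047
the job is handed in; nothing more can be done
None
```

The job is done and handed in at about 35 s; no verdict was reported. I slid the tin onto its mark and the cross, hexagon and disc onto the sheet (there was no house). I then set the cover's heel along the stop at a 0.20 rad tilt, pivoted it down flat in small steps and let go.

**Last checks**
- **Cover:** flat to about 0.003 rad and within about 0.01 rad of the sheet's direction. Its heel is about 5–6 mm from the stop by tool pose; the camera estimates ran from about 5 to 12 mm.
- **Tin:** upright, within about 12 mm of the mark's centre in both views.
- **Cut-outs:** at sheet x of about +0.075, 0 and −0.078 m just before covering, and none is visible outside the cover now.
- **Other things:** all read within about 2 cm of their starting readings, and the last picture shows them in place.

**Checks that disagreed or failed**
- The hexagon gripped at 65 mm where its flats should measure 57 mm, but it moved firmly with the hand.
- A camera fit of the tilt with the heel down picked the wrong region, so I relied on the drop in held weight instead.
- In the last top view, the networks reported the tape at the dish and the cover's handle at the tin. The scene view and the picture contradicted both.

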